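# Ready the colour meter for its white calibration

### The arm

A 6-joint arm with a two-finger parallel gripper is mounted at the origin on a cart in front of the work surface, level with it; the furniture and walls round the work are solid. World frame = base frame: x ahead of the robot, y to its left, z up, the work surface at z = 0. Lengths are in m, angles in degrees, forces in N, time in s.
With the tool pointing down it reaches from about 0.375 to 0.825 m from the base axis. Payload 5.5 kg.
Tool frame: the origin (TCP) lies on the mounting face of the last link; the fingertips stand bot.tip_reach ahead of it and the grasp point (between the pads) lies 155 mm ahead of it (bot.tip_reach is the distance from the TCP to the fingertips, in m); z points along the fingers, x is the direction in which the jaws open and shut, and the axes are right-handed (so a half turn about z gives the same grasp; the last joint's range is limited). The gripper opens to 85 mm and grips with 20 to 120 N. Pads are 22 mm wide; open, the fingers measure 114 mm over their backs; the gripper's body (76 mm by 85 mm) begins 54 mm behind the grasp point. The pads swing forward as they close: fully open they stand 13 mm farther back than shut.
Start: joints at [-67.781, 17.962, -2.699, 69.339, 0, 90], TCP at [0.227, -0.555, 0.405] pointing down, gripper open.
Joint ranges: [-152.73, 152.73], [-39.44, 99.34], [-58.76, 71.6], [-118.89, 123.64], [-81.53, 83.1], [-180, 180]. Speed limits (degrees/s): [136.94, 136.94, 172.46, 180, 180, 180].

### API

Orientations are given as [roll, pitch, yaw] about the fixed x, y, z axes, in that order (R = Rz(yaw) Ry(pitch) Rx(roll)).
In Python, from cell import bot, imaging, ticket gives the robot as it stands.
- The arm moves only by the tool send_rows, never from a script. Its argument "motion" is text: rows parted by semicolons, each of 7 numbers parted by spaces: the opening in per cent of the stroke, from 0 (shut) to 100 (fully open), then the shift along the tool's x, y, z in cm, then the turn, a rotation vector about the tool's x, y, z in rad. In form: grip x y z wx wy wz; .... A call has exactly 5 rows; each row is the pose to reach, as a shift and turn from the pose measured when the call began, along the tool's axes at that moment; what a row does not reach only later rows make up. A row lasts 1/10 s, in which the tool goes at most 50 mm and 8.59 degrees, less where a joint would pass 70% of its speed; a pose out of reach is approached as far as the arm can. A call with a gripper value outside its range is refused whole. The fingers move at their own pace and stop on an object; the grip force is fixed at half the most. Time passes only in rows, so rows that repeat a pose let the fingers close, or fill a call up. It gives the time, the measured TCP pose, the force and the opening at its end, in the units of the state.
- bot.observe(): the state, without advancing time (a new reading comes with each control period).
- imaging.camera(name): name is "side" or "top"; returns the picture (384x512x3 uint8, blue, green, red); there is no depth.
- imaging.camera_model(name): a dict with "fov_y" (degrees; the focal length in pixels is half the picture's height over the tangent of half this angle, whatever the lens; pixels are square), "cx", "cy" (the principal point, pixels), "dist_coeffs" ([k1, k2, p1, p2, k3] as OpenCV has them; the pictures are not rectified), "extrinsics" (4x4, takes a point from camera to world coordinates). Camera axes: x right, y down, z forward; pixel columns grow to the right and rows downward; lengths in m; the calibration is good to about 2 mm. A picture is of the moment at which its call begins. camera_model takes no time and is no camera call.
- ticket.job_done(): hands the job in, once; it reports no verdict.
The state is a dict: "time_s": time; "joint_pos": joint angles; "joint_vel": joint speeds; "effort": joint torques, N m; "eef_pos": TCP position; "eef_rot": TCP orientation; "ft_force": force on the tool from outside, world axes, zero at the start; "moment": the same for the moment, N m; "width": opening from 0.0 (shut) to 1.0 (fully open).
Only numpy, scipy, OpenCV 4.12 (cv2) and the standard library are available. Lean on these libraries where they do the work, as an engineer would, in place of code of your own. Each camera call takes 0.05 s, during which the arm holds its last target.

### The job

Get the colour meter ready for its white calibration: swing the dust cover on top of it right aside, up to its stop, to uncover the measuring port. Then turn the white reference block over and lay it gently on the port, white face down, flat and centred. Let go of it and leave the other things on the table where they are.

Things in the scene. Friction and masses are not known exactly. Their poses are not given: they have to be found in the camera images.
- meter: Colour meter: pale box 172 x 222 x 68 mm high (x, y, z), fixed to the table right of the middle, with a display strip along the edge nearer the robot and an aluminium deck on top, 68 mm above the table. Origin at the centre of its underside; x to its back (away from the display), y to its left, z up.
- port (a point): Measuring port: a 30 mm hole in the meter's deck, in a black ring 52 mm across that stands 3 mm proud of the deck. This point is the centre of the ring's upper face, 71 mm above the table, 15 mm behind and 45 mm to the right of the meter's middle; axes as the meter's. Hidden by the dust cover at first.
- cover_pin (a point): Axis of the upright pin on which the dust cover swings, at the back of the meter's deck, 46 mm to +x and 52.5 mm to +y of the port in the meter's axes.
- cover_knob (a point): Top face centre of the dust cover's upright black knob, 105 mm above the table. The knob is 18 mm across and 28 mm high, over the middle of the cover's dark steel disc (60 mm across, upper face 75.5 mm above the table; a brass washer 24 mm across and 2 mm thick lies between). It can be pinched from above or pushed, and moves in a level arc 70 mm from the pin.
- dust_cover (a joint): Angle of the dust cover, rad. 0: shut, knob over the port. It grows as the cover swings clockwise seen from above, by way of the side nearer the display, to the meter's left; 1.70 is the stop, with the knob 105 mm to +y of the port. Light friction, about 1.2 N at the knob; it stays where it is left.
- reference_center (a point): Centre of the white reference block: a grey holder 90 x 56 x 36 mm (x, y, z), white tile flush in its +z face, the opposite face plain grey; the ribbed long sides, 56 mm apart, are the grips. Loose, about 220 g. It starts flat on the table, white face up, left of the meter; it also stands steadily on an end, to change the grip. At the end z points down and this point is 18 mm above the port's.
- bone_folder: Bystander: flat bone folder 22 x 155 x 4 mm lying along the near edge of the table, left of the meter. Origin at the centre of its underside.
- palm_brush: Bystander: brown palm-fibre brush 67 x 166 x 69 mm lying beside the light pad, left of the block. Origin at the centre of its underside.
- spray_bottle: Bystander: black spray bottle 169 mm high, behind the meter on the right. Origin at the centre of its underside.
- paste_jar: Bystander: white jar with red lid, 66 mm across and 67 mm high, behind the block. Origin at the centre of its underside.
Mind the look-alikes: they are no part of the job. Leave any pink look-alike of the part that bears reference_center alone.

How it is judged:
By the outcome, as a careful person would: the job done as asked, in the order asked, and still so for the second after the job is handed in, with the robot touching nothing.
It also fails if it takes over 69 s, if anything falls off the work surface, if the arm or the gripper's body presses on something with over 40 N, if the wrist force passes 120 N, or if a joint passes its speed limit or range.

## Working session

There is one attempt and no reset: what is moved stays moved. The work goes in short steps, Python scripts to look and compute and a tool call to move; the robot and the scene stay as the last step left them, time stands still between calls to the robot, and variables do not carry over. Pictures are saved under pics/ and viewed, and the job is handed in when it is done.

Besides the shell and the picture viewer there is one more tool, called after "Request:" as name(argument=value, ...) on one line, values as JSON. send_rows: Moves the arm, as the interface text tells. Its arguments: {"type":"object","properties":{"motion":{"type":"string"}},"required":["motion"]}

```bash
ls; mkdir -p pics
python3 - <<'E'
from cell import bot,imaging,ticket
import cv2,numpy as np
s=bot.observe();print(s, bot.tip_reach)
for n in("top","side"):
    cv2.imwrite(f"pics/{n}0.png",imaging.camera(n)); m=imaging.camera_model(n);print(n,m)
E
```

```text
pics
{'time_s': 0.0, 'joint_pos': array([-6.77813409e+01,  1.80040681e+01, -2.75458715e+00,  6.93397678e+01,
        1.01762689e-03,  9.00012782e+01]), 'joint_vel': array([ 0.00288651, -0.00260081,  0.07549286,  0.01366869,  0.06960521,
        0.02388474]), 'effort': array([ 1.65859714e-03, -5.39588249e+01,  3.39752269e+01,  1.93141279e-02,
       -6.62343950e-05, -3.68937648e-06]), 'eef_pos': array([ 0.2267806 , -0.55518459,  0.40383285]), 'eef_rot': array([-1.79998985e+02,  9.84230933e-02, -6.77826191e+01]), 'ft_force': array([ 1.09637443, -0.23485391, -0.16225381]), 'moment': array([ 0.01095176, -0.08585497, -0.02391183]), 'width': 0.9969205945157933} 0.1734
top {'fov_y': 52.79792200504237, 'cx': 253.98308582106858, 'cy': 193.84153150277953, 'dist_coeffs': array([-0.06651951,  0.        ,  0.        ,  0.        ,  0.        ]), 'extrinsics': array([[ 0.01844882, -0.99238026,  0.12182391,  0.41598955],
       [-0.99982586, -0.01796878,  0.00503791, -0.00396694],
       [-0.0028105 , -0.12189564, -0.99253894,  1.17532469],
       [ 0.        ,  0.        ,  0.        ,  1.        ]])}
side {'fov_y': 47.813101950527475, 'cx': 253.68176093024067, 'cy': 193.15608904602365, 'dist_coeffs': array([-0.12486062,  0.        ,  0.        ,  0.        ,  0.        ]), 'extrinsics': array([[-0.99709259,  0.05462236, -0.05312968,  0.60657568],
       [ 0.07379979,  0.51863684, -0.85180363,  0.83954936],
       [-0.01897251, -0.85324805, -0.52116007,  0.62084258],
       [ 0.        ,  0.        ,  0.        ,  1.        ]])}
```

View pics/top0.png

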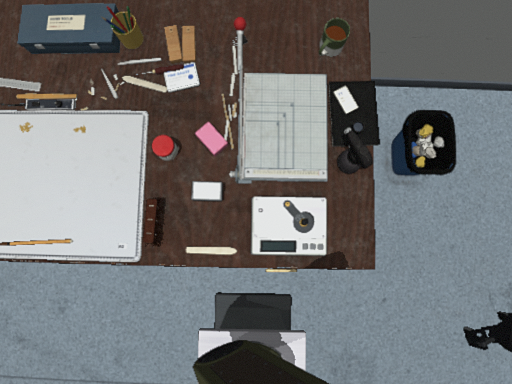

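View pics/side0.png

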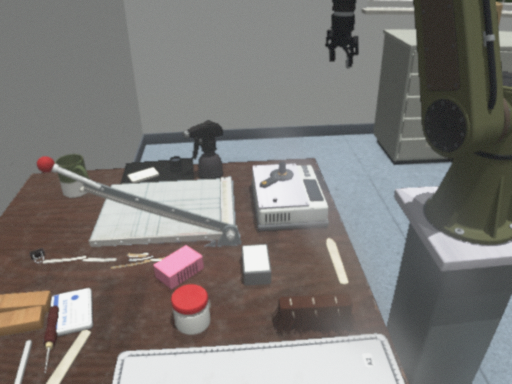

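The top picture shows the meter around (289,225), knob ~(304,221), block ~(207,191), and the pink look-alike at (211,137). The jar is at (164,147) and the brush at (154,221). I'll zoom in to get exact corners.

```bash
cat > h.py <<'E'
import numpy as np,cv2
from cell import bot,imaging,ticket
from scipy.spatial.transform import Rotation as R
def K(n):
    m=imaging.camera_model(n);f=192/np.tan(np.radians(m['fov_y']/2))
    return np.array([[f,0,m['cx']],[0,f,m['cy']],[0,0,1]]),np.array(m['dist_coeffs']),np.array(m['extrinsics'])
def proj(n,P):
    k,d,E=K(n);W=np.linalg.inv(E);P=np.atleast_2d(np.array(P,float))
    r,_=cv2.Rodrigues(W[:3,:3]);return cv2.projectPoints(P,r,W[:3,3],k,d)[0][:,0]
def back(n,uv,z):
    k,d,E=K(n);uv=np.array(uv,float).reshape(-1,1,2)
    q=cv2.undistortPoints(uv,k,d)[:,0];D=np.c_[q,np.ones(len(q))]@E[:3,:3].T;o=E[:3,3]
    t=(z-o[2])/D[:,2];return o+D*t[:,None]
def crop(im,x0,y0,x1,y1,s,fn):
    cv2.imwrite(fn,cv2.resize(im[y0:y1,x0:x1],None,fx=s,fy=s,interpolation=cv2.INTER_CUBIC))
E
python3 - <<'E'
from h import *
t=cv2.imread('pics/top0.png');s=cv2.imread('pics/side0.png')
crop(t,180,165,340,265,5,'pics/t0c.png')
crop(s,230,150,340,290,4,'pics/s0c.png')
E
```

```text
(no output)
```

View pics/t0c.png

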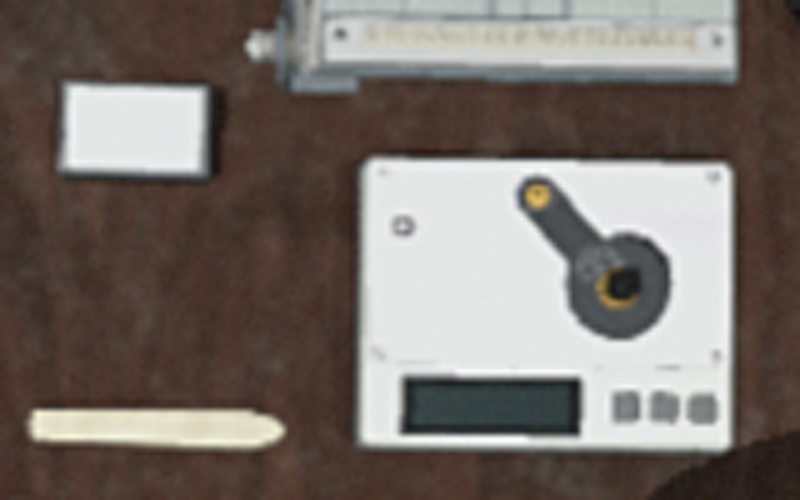

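View pics/s0c.png

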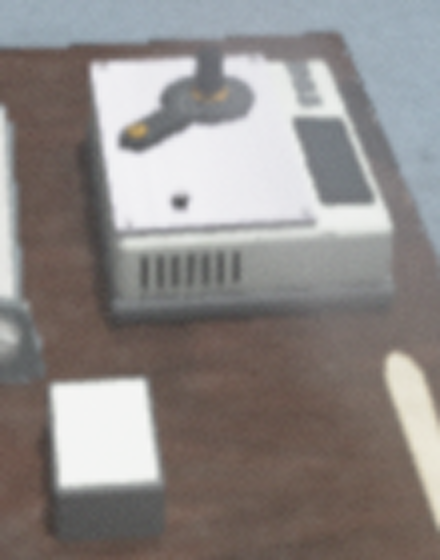

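Run:
```python
from h import *
def c(p):p=np.array(p,float);return (p+.5)/5-.5+[180,165]
def cs(p):p=np.array(p,float);return (p+.5)/4-.5+[230,150]
np.set_printoptions(precision=4,suppress=True)
M=back('top',c([(361,158),(733,160),(733,448),(357,446)]),.068);print(M,M.mean(0))
print('sizes',[np.linalg.norm(M[i]-M[i-1]) for i in range(4)])
print('knob',back('top',c([(627,280)]),.105),'disc',back('top',c([(619,286)]),.0755),'pin',back('top',c([(538,194)]),.08))
B=back('top',c([(61,82),(210,84),(208,176),(58,174)]),.036);print(B,B.mean(0));print([np.linalg.norm(B[i]-B[i-1]) for i in range(4)])
B=back('side',cs([(52,383),(148,377),(162,487),(56,490)]),.036);print('side',B,B.mean(0));print([np.linalg.norm(B[i]-B[i-1]) for i in range(4)])
S=back('side',cs([(92,62),(322,57),(388,232),(117,237)]),.068);print(S,S.mean(0))
# bottle, cutter, jar
print('cutter edge',back('top',[[247,176]],.03),'pivot',back('top',[[235,174]],.05), back('top',[[240,24]],.05))
print('bottle',back('top',[[350,160]],.16),'jar',back('top',[[163,145]],.067),'pink',back('top',[[211,137]],.036))
```

```text
[[ 0.5449  0.0078  0.068 ]
 [ 0.5477 -0.207   0.068 ]
 [ 0.383  -0.2066  0.068 ]
 [ 0.3805  0.0069  0.068 ]] [ 0.464  -0.0997  0.068 ]
sizes [np.float64(0.16442173366908713), np.float64(0.21478616170121062), np.float64(0.16469618597744862), np.float64(0.21353469716980733)]
knob [[ 0.4753 -0.1411  0.105 ]] disc [[ 0.4735 -0.1403  0.0755]] pin [[ 0.5247 -0.0934  0.08  ]]
[[0.5911 0.1882 0.036 ]
 [0.5915 0.099  0.036 ]
 [0.5363 0.0986 0.036 ]
 [0.5358 0.1879 0.036 ]] [0.5637 0.1434 0.036 ]
[np.float64(0.055271756259302154), np.float64(0.08916589793596115), np.float64(0.05517442322305606), np.float64(0.08923788511491518)]
side [[0.5869 0.0978 0.036 ]
 [0.5346 0.0977 0.036 ]
 [0.5364 0.187  0.036 ]
 [0.5894 0.1842 0.036 ]] [0.5618 0.1417 0.036 ]
[np.float64(0.08639729298009446), np.float64(0.05229927475952654), np.float64(0.08934516266103414), np.float64(0.05312002754035468)]
[[ 0.5422 -0.2114  0.068 ]
 [ 0.3845 -0.2017  0.068 ]
 [ 0.3868  0.0178  0.068 ]
 [ 0.5434  0.0067  0.068 ]] [ 0.4642 -0.0971  0.068 ]
cutter edge [[0.6101 0.0238 0.03  ]] pivot [[0.6121 0.0588 0.05  ]] [[1.091  0.0556 0.05  ]]
bottle [[ 0.6368 -0.2548  0.16  ]] jar [[0.6922 0.2726 0.067 ]] pink [[0.727  0.1352 0.036 ]]
```

```bash
python3 - <<'E'
from h import *
print([x for x in dir(bot) if x[0]!='_'],[x for x in dir(imaging) if x[0]!='_'],[x for x in dir(ticket) if x[0]!='_'])
E
cat >> h.py <<'E'
def rel(P,rpy,grasp=True,s=None):
    """rows numbers to reach grasp point P with rpy from current pose"""
    s=s or bot.observe()
    R0=R.from_euler('xyz',s['eef_rot'],degrees=True);R1=R.from_euler('xyz',rpy,degrees=True)
    p=np.array(P,float)-(R1.apply([0,0,.155]) if grasp else 0)
    d=R0.inv().apply(p-s['eef_pos'])*100;w=(R0.inv()*R1).as_rotvec()
    print('x y z cm %.2f %.2f %.2f  w %.3f %.3f %.3f'%(*d,*w),'|d|',round(np.linalg.norm(d),1),'rot',round(np.degrees(np.linalg.norm(w)),1))
def st():
    s=bot.observe();R0=R.from_euler('xyz',s['eef_rot'],degrees=True)
    np.set_printoptions(precision=4,suppress=True)
    print(s['time_s'],'tcp',s['eef_pos'],'rpy',s['eef_rot'],'grasp',s['eef_pos']+R0.apply([0,0,.155]),'w',s['width'],'F',s['ft_force'],'q',s['joint_pos'])
E
python3 - <<'E'
from h import *
p=np.array([.4775,-.144,0]) ; pin=p+[.046,.0525,0]
st()
for a in [0]:
  rel([p[0],p[1],.10+.155],[180,0,138.7],False)
rel([p[0],p[1],.31],[180,0,138.7],False)
E
```

```text
['Unreachable', 'observe', 'tip_reach'] ['camera', 'camera_model'] ['job_done']
0.1 tcp [ 0.2268 -0.5552  0.4039] rpy [179.9977   0.0864 -67.7829] grasp [ 0.2267 -0.555   0.2489] w 0.9988570246011629 F [-0.7776  0.8265 -0.1513] q [-67.7816  18.0015  -2.7462  69.3387  -0.0023  90.0013]
x y z cm -28.57 -38.76 14.93  w 0.002 0.000 2.679 |d| 50.4 rot 153.5
x y z cm -28.58 -38.76 9.43  w 0.002 0.000 2.679 |d| 49.1 rot 153.5
```

Request:
send_rows(motion="100 -3 -4 0 0 0 -0.14; 100 -6 -8 0 0 0 -0.28; 100 -9 -12 0 0 0 -0.42; 100 -12 -16 0 0 0 -0.56; 100 -14 -19 0 0 0 -0.7")

```text
time_s: 0.6
eef_pos: [0.3503, -0.3512, 0.4039]
eef_rot: [-179.9, 0.1, -27.3]
ft_force: [0.5, -0.4, 0.0]
width: 1.002
```

Run:
```python
from h import *
st();rel([.4775,-.144,.31],[180,0,138.7],False)
```

```text
0.6 tcp [ 0.3503 -0.3512  0.4039] rpy [-179.8963    0.1093  -27.2905] grasp [ 0.3502 -0.3508  0.2489] w 1.001576068536412 F [ 0.476  -0.4408  0.0368] q [-45.0927   6.8803 -16.7314  66.5241   0.0653  72.1978]
x y z cm 1.82 -24.23 9.43  w -0.003 -0.002 -2.897 |d| 26.1 rot 166.0
```

Request:
send_rows(motion="40 0.4 -4.5 0 0 0 -0.15; 40 0.8 -9 0 0 0 -0.3; 40 1.2 -14 0 0 0 -0.45; 40 1.6 -19 0 0 0 -0.6; 40 1.8 -24.2 0 0 0 -0.75")

```text
time_s: 1.1
eef_pos: [0.4768, -0.1446, 0.4041]
eef_rot: [-179.9, 0.0, 15.6]
ft_force: [0.2, 0.4, -0.8]
width: 0.401
```

Request:
send_rows(motion="40 0 0 0 0 0 -0.15; 40 0 0 0 0 0 -0.3; 40 0 0 0 0 0 -0.45; 40 0 0 0 0 0 -0.6; 40 0 0 0 0 0 -0.75")

```text
time_s: 1.6
eef_pos: [0.4766, -0.1443, 0.4037]
eef_rot: [-179.8, -0.1, 58.6]
ft_force: [0.2, -0.4, 0.5]
width: 0.403
```

Request:
send_rows(motion="40 0 0 0 0 0 -0.15; 40 0 0 0 0 0 -0.3; 40 0 0 0 0 0 -0.45; 40 0 0 0 0 0 -0.6; 40 0 0 0 0 0 -0.75")

```text
time_s: 2.1
eef_pos: [0.4764, -0.1443, 0.4033]
eef_rot: [-179.9, -0.2, 101.6]
ft_force: [-0.7, 0.1, -0.4]
width: 0.397
```

Run:
```python
from h import *
st();rel([.4775,-.144,.29],[180,0,138.7],False)
t=imaging.camera('top');s=imaging.camera('side')
crop(t,220,165,340,265,5,'pics/t1.png')
crop(s,180,60,340,260,3,'pics/s1.png')
```

```text
2.1 tcp [ 0.4764 -0.1443  0.4033] rpy [-179.8869   -0.1936  101.5951] grasp [ 0.476  -0.1438  0.2483] w 0.3966115356136368 F [-0.6506  0.0682 -0.4001] q [-16.8852   7.113  -16.5376  66.5411   0.1163 -28.4807]
x y z cm -0.03 0.13 11.33  w -0.001 -0.004 -0.648 |d| 11.3 rot 37.1
```

View pics/s1.png

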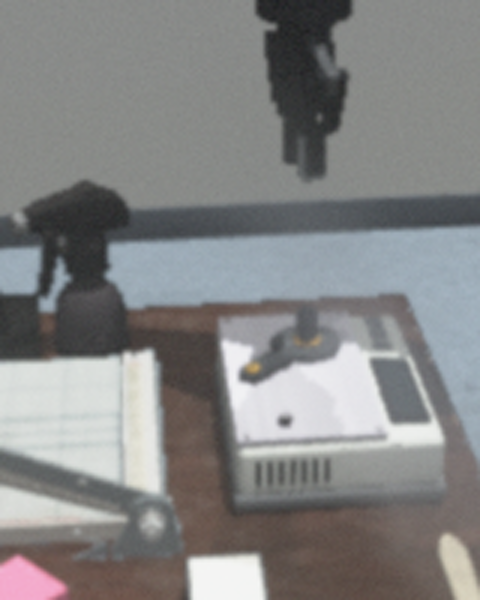

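The side view shows the knob top at crop (306,307) with the gripper above it. I'll cross-check the knob position against the side camera and finish the turn.

Run:
```python
from h import *
np.set_printoptions(precision=4,suppress=True)
print(back('side',[[180+306/3,60+307/3]],.105),back('side',[[180+253/3,60+368/3]],.080))
```

```text
[[ 0.4699 -0.1482  0.105 ]] [[ 0.5213 -0.0917  0.08  ]]
```

Request:
send_rows(motion="50 0 0 2 0 0 -0.13; 50 0 0 4 0 0 -0.26; 50 0 0.1 6 0 0 -0.39; 50 0 0.1 8 0 0 -0.52; 50 0 0.1 8.5 0 0 -0.65")

```text
time_s: 2.7
eef_pos: [0.4761, -0.1435, 0.3159]
eef_rot: [-179.9, -0.4, 138.6]
ft_force: [-0.1, -0.2, 0.5]
width: 0.499
```

Run:
```python
from h import *
st()
t=imaging.camera('top');s=imaging.camera('side')
crop(t,220,165,340,265,5,'pics/t2.png')
crop(s,230,100,330,220,5,'pics/s2.png')
```

```text
2.7 tcp [ 0.4761 -0.1435  0.3159] rpy [-179.9354   -0.421   138.5756] grasp [ 0.4751 -0.1429  0.1609] w 0.4985231370281749 F [-0.0573 -0.1521  0.5483] q [-16.8089  10.4396 -24.4822  55.4878   0.1166 -65.3852]
```

View pics/s2.png

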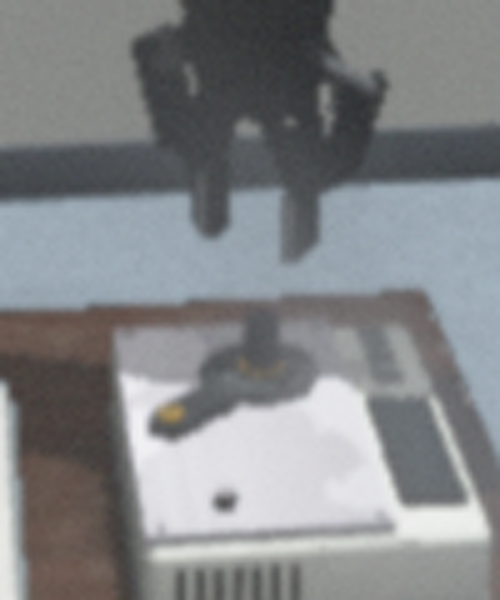

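View pics/t2.png

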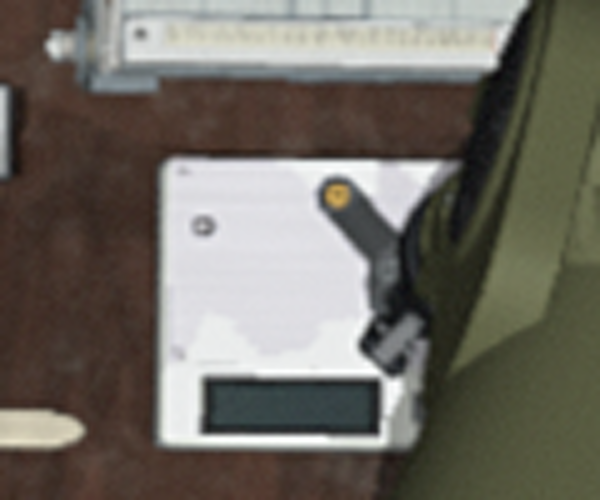

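Request:
send_rows(motion="50 0 0 1.5 0 0 0; 50 0 0 3 0 0 0; 50 0 0 4.5 0 0 0; 50 0 0 5.5 0 0 0; 50 0 0 6 0 0 0")

```text
time_s: 3.3
eef_pos: [0.4761, -0.1434, 0.2566]
eef_rot: [-179.9, -0.4, 138.2]
ft_force: [0.0, 0.3, 0.8]
width: 0.497
```

Run:
```python
from h import *
st()
s=imaging.camera('side')
crop(s,230,100,330,220,5,'pics/s3.png')
p=np.array([.477,-.144]);pin=p+[.046,.0525]
for a in np.arange(0,1.75,.1):
    th=np.arctan2(-.0525,-.046)-a
    k=pin+.0699*np.array([np.cos(th),np.sin(th)])
    print(round(a,1),end=' ');rel([k[0],k[1],.256],[180,0,138.7-np.degrees(a)],False)
```

```text
3.3 tcp [ 0.4761 -0.1434  0.2566] rpy [-179.9457   -0.3893  138.1668] grasp [ 0.4752 -0.1428  0.1016] w 0.49721037829533804 F [0.0052 0.3073 0.8213] q [-16.7968  13.7266 -28.9792  47.6699   0.1155 -64.9642]
0.0 x y z cm -0.12 0.01 0.02  w -0.001 -0.007 -0.009 |d| 0.1 rot 0.7
0.1 x y z cm 0.58 0.04 0.02  w -0.001 -0.007 0.091 |d| 0.6 rot 5.2
0.2 x y z cm 1.27 0.13 0.03  w -0.002 -0.007 0.191 |d| 1.3 rot 11.0
0.3 x y z cm 1.95 0.30 0.03  w -0.002 -0.007 0.291 |d| 2.0 rot 16.7
0.4 x y z cm 2.61 0.53 0.04  w -0.003 -0.007 0.391 |d| 2.7 rot 22.4
0.5 x y z cm 3.24 0.83 0.04  w -0.003 -0.007 0.491 |d| 3.3 rot 28.2
0.6 x y z cm 3.84 1.19 0.05  w -0.003 -0.007 0.591 |d| 4.0 rot 33.9
0.7 x y z cm 4.40 1.61 0.05  w -0.004 -0.007 0.691 |d| 4.7 rot 39.6
0.8 x y z cm 4.91 2.08 0.05  w -0.004 -0.006 0.791 |d| 5.3 rot 45.3
0.9 x y z cm 5.38 2.60 0.06  w -0.004 -0.006 0.891 |d| 6.0 rot 51.1
1.0 x y z cm 5.79 3.16 0.06  w -0.005 -0.006 0.991 |d| 6.6 rot 56.8
1.1 x y z cm 6.15 3.77 0.06  w -0.005 -0.006 1.091 |d| 7.2 rot 62.5
1.2 x y z cm 6.44 4.40 0.06  w -0.005 -0.006 1.191 |d| 7.8 rot 68.3
1.3 x y z cm 6.67 5.06 0.06  w -0.006 -0.006 1.291 |d| 8.4 rot 74.0
1.4 x y z cm 6.83 5.74 0.06  w -0.006 -0.005 1.391 |d| 8.9 rot 79.7
1.5 x y z cm 6.92 6.43 0.06  w -0.006 -0.005 1.491 |d| 9.4 rot 85.4
1.6 x y z cm 6.94 7.13 0.06  w -0.007 -0.005 1.591 |d| 10.0 rot 91.2
1.7 x y z cm 6.89 7.83 0.06  w -0.007 -0.005 1.691 |d| 10.4 rot 96.9
```

View pics/s3.png

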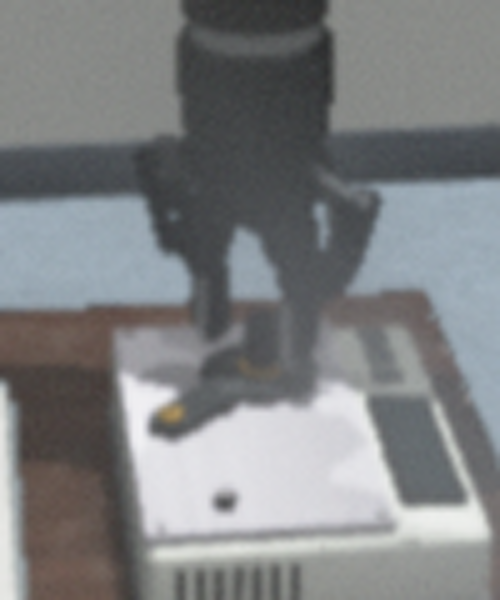

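The knob sits between the fingers. Narrow the cage and sweep along the arc.

Request:
send_rows(motion="32 0 0 0 0 0 0; 32 0.6 0.04 0 0 0 0.1; 32 1.27 0.13 0 0 0 0.2; 32 1.95 0.3 0 0 0 0.3; 32 2.6 0.53 0 0 0 0.4")

```text
time_s: 3.85
eef_pos: [0.4608, -0.1222, 0.2574]
eef_rot: [-179.9, -0.3, 115.0]
ft_force: [1.0, -0.3, -1.4]
width: 0.322
```

```bash
cat > arc.py <<'E'
from h import *
st()
p=np.array([.477,-.144]);pin=p+[.046,.0525]
s=bot.observe();a0=np.radians(138.7-s['eef_rot'][2])
for a in np.r_[np.arange(a0+.1,1.76,.1),1.7,1.75]:
    th=np.arctan2(-.0525,-.046)-a
    k=pin+.0699*np.array([np.cos(th),np.sin(th)])
    print(round(a,2),end=' ');rel([k[0],k[1],.256],[180,0,138.7-np.degrees(a)],False)
E
python3 arc.py
```

```text
3.85 tcp [ 0.4608 -0.1222  0.2574] rpy [-179.871    -0.2513  114.9693] grasp [ 0.4602 -0.1218  0.1024] w 0.32175518310600176 F [ 0.9643 -0.3187 -1.3724] q [-14.8927  11.5971 -31.6288  47.0341   0.1102 -39.8625]
0.51 x y z cm 0.85 -0.02 0.14  w -0.002 -0.004 0.100 |d| 0.9 rot 5.7
0.61 x y z cm 1.54 0.09 0.15  w -0.003 -0.004 0.200 |d| 1.5 rot 11.5
0.71 x y z cm 2.21 0.26 0.15  w -0.003 -0.004 0.300 |d| 2.2 rot 17.2
0.81 x y z cm 2.87 0.50 0.15  w -0.003 -0.004 0.400 |d| 2.9 rot 22.9
0.91 x y z cm 3.50 0.80 0.15  w -0.003 -0.004 0.500 |d| 3.6 rot 28.6
1.01 x y z cm 4.10 1.17 0.16  w -0.003 -0.004 0.600 |d| 4.3 rot 34.4
1.11 x y z cm 4.65 1.59 0.16  w -0.004 -0.003 0.700 |d| 4.9 rot 40.1
1.21 x y z cm 5.16 2.06 0.16  w -0.004 -0.003 0.800 |d| 5.6 rot 45.8
1.31 x y z cm 5.63 2.59 0.16  w -0.004 -0.003 0.900 |d| 6.2 rot 51.6
1.41 x y z cm 6.03 3.16 0.16  w -0.004 -0.003 1.000 |d| 6.8 rot 57.3
1.51 x y z cm 6.38 3.76 0.16  w -0.004 -0.003 1.100 |d| 7.4 rot 63.0
1.61 x y z cm 6.67 4.40 0.16  w -0.005 -0.002 1.200 |d| 8.0 rot 68.8
1.71 x y z cm 6.89 5.06 0.16  w -0.005 -0.002 1.300 |d| 8.6 rot 74.5
1.7 x y z cm 6.86 4.97 0.16  w -0.005 -0.002 1.286 |d| 8.5 rot 73.7
1.75 x y z cm 6.95 5.30 0.16  w -0.005 -0.002 1.336 |d| 8.7 rot 76.5
```

Request:
send_rows(motion="32 0.85 0 0 0 0 0.1; 32 1.54 0.1 0.1 0 0 0.2; 32 2.2 0.26 0.1 0 0 0.3; 32 2.85 0.5 0.1 0 0 0.4; 32 3.5 0.8 0.1 0 0 0.5")

```text
time_s: 4.35
eef_pos: [0.454, -0.0872, 0.2577]
eef_rot: [-179.9, -0.1, 86.0]
ft_force: [1.0, -0.7, 0.0]
width: 0.318
```

```bash
python3 arc.py
python3 - <<'E'
from h import *
crop(imaging.camera('side'),230,100,330,220,5,'pics/s4.png')
E
```

```text
4.35 tcp [ 0.454  -0.0872  0.2577] rpy [-179.9048   -0.0949   86.01  ] grasp [ 0.4537 -0.0869  0.1027] w 0.31768455416339036 F [ 0.9829 -0.7371  0.0346] q [-10.9015  10.0719 -33.5177  46.5163   0.0828  -6.9116]
1.02 x y z cm 0.74 -0.04 0.17  w -0.002 -0.002 0.100 |d| 0.8 rot 5.7
1.12 x y z cm 1.43 0.06 0.17  w -0.002 -0.001 0.200 |d| 1.4 rot 11.5
1.22 x y z cm 2.11 0.24 0.17  w -0.002 -0.001 0.300 |d| 2.1 rot 17.2
1.32 x y z cm 2.76 0.48 0.17  w -0.002 -0.001 0.400 |d| 2.8 rot 22.9
1.42 x y z cm 3.39 0.78 0.17  w -0.002 -0.001 0.500 |d| 3.5 rot 28.6
1.52 x y z cm 3.99 1.14 0.17  w -0.002 -0.001 0.600 |d| 4.2 rot 34.4
1.62 x y z cm 4.55 1.56 0.17  w -0.002 -0.001 0.700 |d| 4.8 rot 40.1
1.72 x y z cm 5.06 2.04 0.17  w -0.002 -0.001 0.800 |d| 5.5 rot 45.8
1.7 x y z cm 4.96 1.94 0.17  w -0.002 -0.001 0.780 |d| 5.3 rot 44.7
1.75 x y z cm 5.20 2.19 0.17  w -0.002 -0.001 0.830 |d| 5.7 rot 47.6
```

View pics/s4.png

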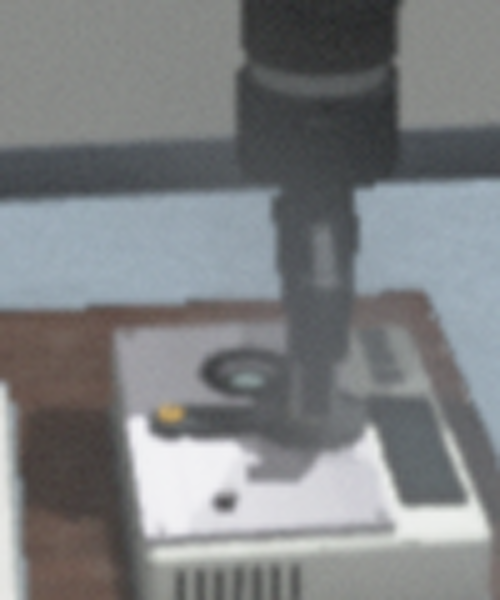

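The cover is moving and the port is showing, at crop (246,371). I'll carry on to the stop.

Request:
send_rows(motion="32 0.75 0 0.1 0 0 0.1; 32 1.43 0.06 0.1 0 0 0.2; 32 2.1 0.24 0.1 0 0 0.3; 32 2.76 0.48 0.1 0 0 0.4; 32 3.4 0.78 0.1 0 0 0.5")

```text
time_s: 4.9
eef_pos: [0.4646, -0.0533, 0.2574]
eef_rot: [-179.9, -0.1, 57.0]
ft_force: [0.3, -1.0, 0.2]
width: 0.318
```

```bash
python3 arc.py
```

```text
4.9 tcp [ 0.4646 -0.0533  0.2574] rpy [-179.9214   -0.0613   57.0079] grasp [ 0.4645 -0.053   0.1024] w 0.31831754520847494 F [ 0.2955 -1.0408  0.24  ] q [ -6.574   10.5909 -32.9042  46.5481   0.0898  26.4181]
1.53 x y z cm 0.66 0.02 0.14  w -0.001 -0.001 0.100 |d| 0.7 rot 5.7
1.63 x y z cm 1.36 0.13 0.14  w -0.001 -0.001 0.200 |d| 1.4 rot 11.5
1.73 x y z cm 2.03 0.30 0.14  w -0.002 -0.001 0.300 |d| 2.1 rot 17.2
1.7 x y z cm 1.86 0.25 0.14  w -0.002 -0.001 0.274 |d| 1.9 rot 15.7
1.75 x y z cm 2.19 0.35 0.14  w -0.002 -0.001 0.324 |d| 2.2 rot 18.6
```

Request:
send_rows(motion="32 0.66 0 0 0 0 0.1; 32 1.2 0.1 0 0 0 0.18; 32 1.6 0.2 0 0 0 0.24; 32 1.9 0.25 0 0 0 0.27; 32 2.1 0.28 0 0 0 0.27")

```text
time_s: 5.4
eef_pos: [0.4787, -0.0373, 0.258]
eef_rot: [-180.0, -0.0, 41.6]
ft_force: [-0.2, -0.4, 1.0]
width: 0.321
```

Request:
send_rows(motion="32 0.05 0 0 0 0 0; 32 0.1 0 0 0 0 0; 32 0.15 0 0 0 0 0; 32 0.2 0 0 0 0 0; 32 0.2 0 0 0 0 0")

```text
time_s: 5.9
eef_pos: [0.4792, -0.0367, 0.2579]
eef_rot: [-180.0, 0.2, 41.6]
ft_force: [-4.8, -4.2, 3.7]
width: 0.322
```

Request:
send_rows(motion="32 0.1 0 0 0 0 0; 32 0.2 0 0 0 0 0; 32 0.25 0 0 0 0 0; 32 0.3 0 0 0 0 0; 32 0.3 0 0 0 0 0")

```text
time_s: 6.4
eef_pos: [0.4799, -0.0359, 0.2577]
eef_rot: [180.0, 0.5, 41.5]
ft_force: [-8.0, -8.3, 7.6]
width: 0.32
```

Request:
send_rows(motion="32 -0.4 0 0 0 0 0; 32 -0.55 0 0 0 0 0; 32 -0.55 0 -2 0 0 0; 32 -0.55 0 -5 0 0 0; 32 -0.55 0 -9 0 0 0")

```text
time_s: 6.9
eef_pos: [0.4759, -0.0387, 0.3476]
eef_rot: [-179.9, 0.5, 41.6]
ft_force: [0.8, 0.3, -0.2]
width: 0.325
```

Request:
send_rows(motion="100 0 5 -4 0 0 0; 100 0 10 -6 0 0 0; 100 0 14 -8 0 0 0; 100 0 18 -8 0 0 0; 100 0 18 -8 0 0 0")

```text
time_s: 7.4
eef_pos: [0.5996, -0.1768, 0.4271]
eef_rot: [179.9, 0.4, 41.4]
ft_force: [-0.4, 0.4, -0.7]
width: 1.004
```

Run:
```python
from h import *
st()
t=imaging.camera('top');s=imaging.camera('side')
cv2.imwrite('pics/t5f.png',t)
crop(t,180,165,340,265,5,'pics/t5.png')
crop(s,230,130,330,250,5,'pics/s5.png')
```

```text
7.4 tcp [ 0.5996 -0.1768  0.4271] rpy [179.9122   0.3913  41.3791] grasp [ 0.5989 -0.1777  0.2722] w 1.0035994565993376 F [-0.3725  0.3899 -0.6545] q [-16.3366  20.4183   3.622   73.3385  -0.3777  32.2845]
```

View pics/t5.png

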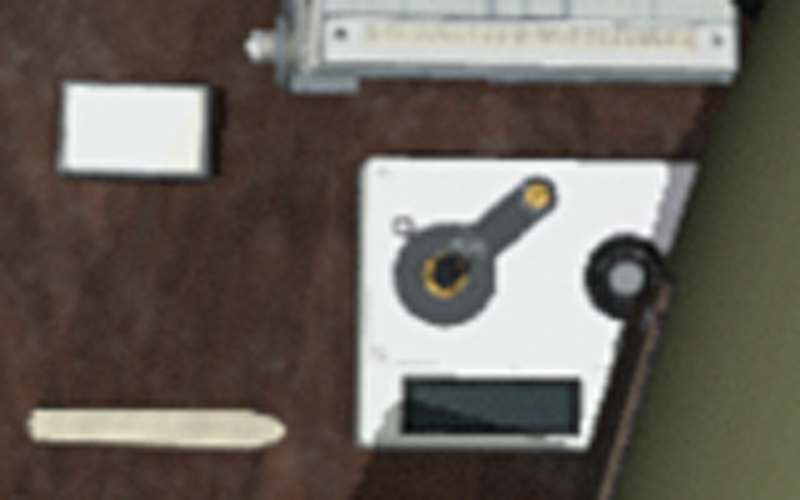

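View pics/s5.png

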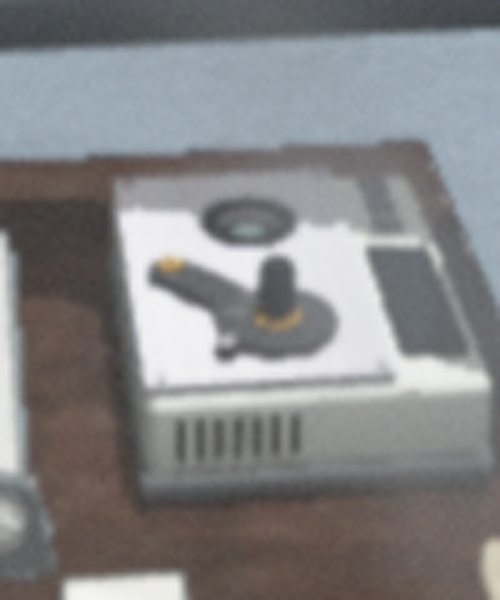

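The cover rests against its stop post at crop (403,225) in the top picture, and the port is uncovered at crop (626,277). Now for the port position and the grasp plan.

Run:
```python
from h import *
np.set_printoptions(precision=4,suppress=True)
def c(p):p=np.array(p,float);return (p+.5)/5-.5+[180,165]
def cs(p):p=np.array(p,float);return (p+.5)/5-.5+[230,130]
print('port',back('top',c([(626,277.5)]),.071),back('side',cs([(249,221)]),.071))
print('knobend',back('top',c([(449,268)]),.105),back('side',cs([(279,264)]),.105),'disc',back('top',c([(445,274)]),.0755))
print('pin',back('top',c([(538,195)]),.08),back('side',cs([(172,265)]),.08))
# block via edges, top corners project check
C=np.array([.563,.143,0])
for d in [(.028,.045),(.028,-.045),(-.028,-.045),(-.028,.045)]:
    P=C+[d[0],d[1],.036]; print(((proj('top',P)[0]-[180,165]+.5)*5-.5))
```

```text
port [[ 0.4786 -0.1449  0.071 ]] [[ 0.4762 -0.1492  0.071 ]]
knobend [[ 0.4802 -0.0424  0.105 ]] [[ 0.4753 -0.0446  0.105 ]] disc [[ 0.4786 -0.0413  0.0755]]
pin [[ 0.5242 -0.0934  0.08  ]] [[ 0.5221 -0.0921  0.08  ]]
[61.3492 82.174 ]
[211.7332  84.7792]
[209.0312 178.1646]
[ 57.7553 175.3872]
```

Run:
```python
from h import *
rel([.563,.140,.18],[140,0,0])
rel([.50,.10,.25],[180,0,0])
print(back('top',[[147,198],[163,198],[163,245],[147,245]],.035))
```

```text
x y z cm 24.98 -33.15 12.66  w -0.667 -0.244 0.697 |d| 43.4 rot 57.0
x y z cm 10.92 -26.90 2.13  w 0.000 0.009 0.724 |d| 29.1 rot 41.5
[[0.53767304 0.32078014 0.035     ]
 [0.53856449 0.27262141 0.035     ]
 [0.39966029 0.26637071 0.035     ]
 [0.39856646 0.31386592 0.035     ]]
```

Request:
send_rows(motion="100 2 -5 0 0 0 0.14; 100 4 -10 0 0 0 0.28; 100 6 -15 1 0 0 0.42; 100 8 -20 2 0 0 0.57; 100 11 -25 2 0 0 0.72")

```text
time_s: 8.0
eef_pos: [0.5176, 0.0573, 0.407]
eef_rot: [179.9, 0.6, 1.4]
ft_force: [0.4, 0.6, -0.1]
width: 1.001
```

Run:
```python
from h import *
st();rel([.563,.140,.15],[140,0,0])
```

```text
8.0 tcp [0.5176 0.0573 0.407 ] rpy [179.8735   0.567    1.371 ] grasp [0.5161 0.057  0.252 ] w 1.0010905455154147 F [ 0.3592  0.5581 -0.0967] q [  6.3456   9.6923 -13.0185  67.865   -0.0768  94.9743]
x y z cm 5.11 -18.15 13.74  w -0.696 0.001 0.026 |d| 23.3 rot 39.9
```

Request:
send_rows(motion="100 1 -4 1 -0.14 0 0.01; 100 2 -8 3 -0.28 0 0.02; 100 3 -12 6 -0.42 0 0.026; 100 4 -15 10 -0.56 0 0.026; 100 5.1 -18.2 13.7 -0.696 0 0.026")

```text
time_s: 8.5
eef_pos: [0.5611, 0.2412, 0.2708]
eef_rot: [139.8, -0.1, 0.2]
ft_force: [0.5, -0.1, 0.5]
width: 1.004
```

Run:
```python
from h import *
st();rel([.563,.140,.022],[140,0,0])
t=imaging.camera('top');s=imaging.camera('side')
crop(t,130,100,290,220,5,'pics/t6.png')
crop(s,200,100,380,300,3,'pics/s6.png')
```

```text
8.5 tcp [0.5611 0.2412 0.2708] rpy [139.7963  -0.1112   0.1674] grasp [0.5617 0.1412 0.1524] w 1.0042118318378974 F [ 0.4974 -0.1423  0.5218] q [ 31.4514  36.0214   0.7582  78.3529 -33.5334 128.5327]
x y z cm 0.16 -8.27 10.03  w 0.004 -0.003 0.001 |d| 13.0 rot 0.3
```

View pics/s6.png

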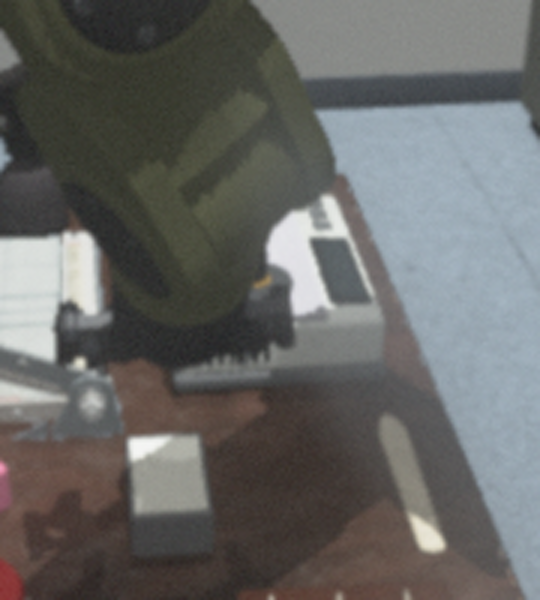

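View pics/t6.png

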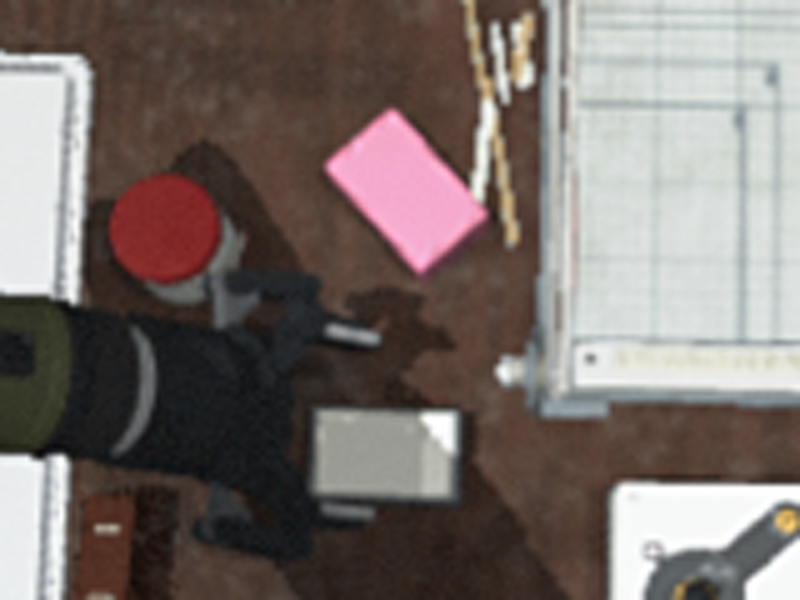

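Request:
send_rows(motion="100 0.1 -2 2.4 0 0 0; 100 0.15 -4 4.8 0 0 0; 100 0.15 -5.5 6.6 0 0 0; 100 0.15 -6.6 8 0 0 0; 100 0.15 -6.6 8 0 0 0")

```text
time_s: 9.1
eef_pos: [0.5561, 0.2401, 0.1514]
eef_rot: [139.3, 1.4, 0.3]
ft_force: [0.1, -0.0, 0.5]
width: 0.997
```

Run:
```python
from h import *
st();rel([.563,.140,.022],[140,0,0])
t=imaging.camera('top');s=imaging.camera('side')
crop(t,130,120,250,240,5,'pics/t7.png')
crop(s,200,150,350,310,4,'pics/s7.png')
```

```text
9.1 tcp [0.5561 0.2401 0.1514] rpy [139.3203   1.4211   0.3443] grasp [0.5538 0.1391 0.0339] w 0.9965336366954606 F [ 0.1466 -0.0245  0.5055] q [ 31.5428  43.1809  -4.1398  67.6927 -33.2174 128.2423]
x y z cm 0.71 -0.64 0.83  w 0.012 0.015 0.021 |d| 1.3 rot 1.6
```

View pics/s7.png

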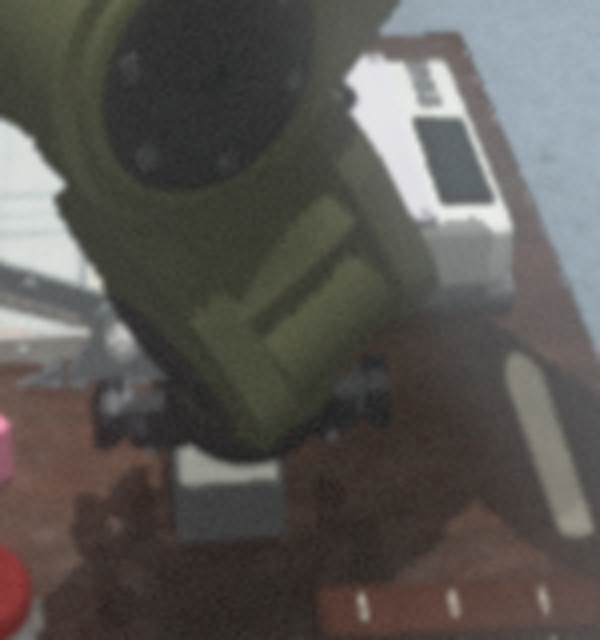

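View pics/t7.png

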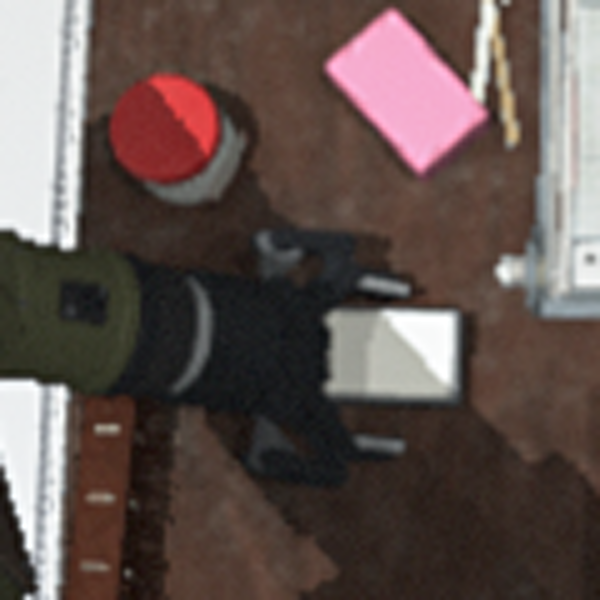

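Request:
send_rows(motion="100 0.7 0 0 0.01 0.015 0.02; 100 0.7 -0.3 0.4 0.01 0.015 0.02; 100 0.7 -0.6 0.8 0.01 0.015 0.02; 100 0.7 -0.6 0.8 0.01 0.015 0.02; 100 0.7 -0.6 0.8 0.01 0.015 0.02")

```text
time_s: 9.7
eef_pos: [0.5641, 0.24, 0.1433]
eef_rot: [139.9, -0.1, 0.0]
ft_force: [0.5, -0.2, -0.4]
width: 0.997
```

Run:
```python
from h import *
st();rel([.563,.140,.022],[140,0,0])
```

```text
9.7 tcp [0.5641 0.24   0.1433] rpy [139.9163  -0.1263   0.0377] grasp [0.5644 0.1402 0.0247] w 0.9972708135246018 F [ 0.473  -0.1979 -0.3957] q [ 31.1971  43.5931  -4.1989  65.6482 -33.4963 128.3501]
x y z cm -0.11 -0.14 0.22  w 0.001 -0.002 -0.001 |d| 0.3 rot 0.2
```

Request:
send_rows(motion="100 -0.1 -0.14 0.22 0 0 0; 60 -0.1 -0.14 0.22 0 0 0; 40 -0.1 -0.14 0.22 0 0 0; 40 -0.1 -0.14 0.22 0 0 0; 40 -0.1 -0.14 0.22 0 0 0")

```text
time_s: 10.2
eef_pos: [0.5631, 0.2398, 0.1408]
eef_rot: [139.9, -0.1, 0.0]
ft_force: [0.3, -0.4, 0.9]
width: 0.648
```

Run:
```python
from h import *
st();rel([.563,.140,.082],[140,0,0])
```

```text
10.2 tcp [0.5631 0.2398 0.1408] rpy [139.9334  -0.1321   0.043 ] grasp [0.5635 0.14   0.0222] w 0.647948276115567 F [ 0.2923 -0.407   0.913 ] q [ 31.225   43.6778  -4.4297  65.3296 -33.4766 128.3695]
x y z cm -0.00 3.87 -4.58  w 0.001 -0.002 -0.001 |d| 6.0 rot 0.2
```

Request:
send_rows(motion="40 0 1.3 -1.5 0 0 0; 40 0 3.2 -3.8 0 0 0; 40 0 5.1 -6.1 0 0 0; 40 -0.5 7 -8.4 0 0 0; 40 -1 8 -9.6 0.1 0 0")

```text
time_s: 10.7
eef_pos: [0.5528, 0.2411, 0.2666]
eef_rot: [145.7, -0.1, 0.1]
ft_force: [0.4, -0.7, -2.1]
width: 0.649
```

Run:
```python
from h import *
st();rel([.52,.145,.15],[180,0,0])
rel([.50,.146,.15],[-130,0,0])
cv2.imwrite('pics/s8.png',imaging.camera('side'))
```

```text
10.7 tcp [0.5528 0.2411 0.2666] rpy [145.7292  -0.0804   0.1042] grasp [0.5532 0.1538 0.1385] w 0.6494369197864652 F [ 0.4281 -0.6789 -2.1175] q [ 30.8342  33.2179  -2.7522  73.1661 -28.9882 125.7449]
x y z cm -3.30 10.10 2.23  w 0.598 -0.002 0.001 |d| 10.9 rot 34.3
x y z cm -5.32 16.71 13.43  w 1.471 -0.001 0.002 |d| 22.1 rot 84.3
```

View pics/s8.png

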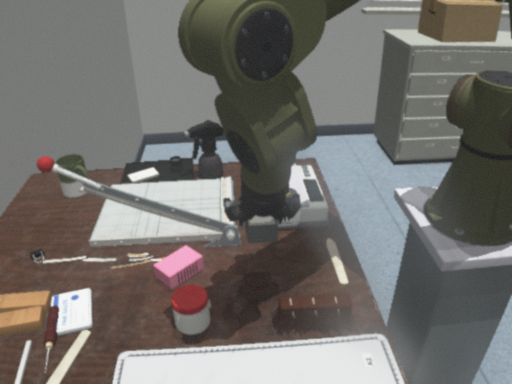

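The block is lifted, visible below the gripper at about (262,230). Now turn it towards upright.

Request:
send_rows(motion="40 -0.8 2.5 -0.2 0.14 0 0; 40 -1.6 5 0 0.28 0 0; 40 -2.4 7.5 0.8 0.42 0 0; 40 -3.3 9.6 2 0.56 0 0; 40 -3.7 11.5 3.5 0.7 0 0")

```text
time_s: 11.25
eef_pos: [0.5155, 0.125, 0.3049]
eef_rot: [-173.4, -0.5, 0.1]
ft_force: [0.3, -0.6, -3.1]
width: 0.644
```

Run:
```python
from h import *
st()
rel([.50,.146,.15],[-155,0,0])
rel([.50,.146,.13],[-130,0,0])
```

```text
11.25 tcp [0.5155 0.125  0.3049] rpy [-173.4338   -0.472     0.0669] grasp [0.5167 0.1427 0.151 ] w 0.6440276059884856 F [ 0.3447 -0.5804 -3.0642] q [ 11.7508  13.2441 -22.647   52.3116   6.334  101.7563]
x y z cm -1.57 4.58 0.92  w 0.322 -0.008 0.003 |d| 4.9 rot 18.4
x y z cm -1.62 10.57 6.35  w 0.758 -0.007 0.005 |d| 12.4 rot 43.4
```

Request:
send_rows(motion="40 -0.5 2.1 0.2 0.14 0 0; 40 -1 4.2 0.7 0.28 0 0; 40 -1.5 6.4 2 0.44 0 0; 40 -1.6 8.5 4 0.6 0 0; 40 -1.6 10.6 6.3 0.75 0 0")

```text
time_s: 11.75
eef_pos: [0.4999, 0.0256, 0.2299]
eef_rot: [-131.4, -0.6, -0.0]
ft_force: [0.2, 0.4, -2.7]
width: 0.651
```

Run:
```python
from h import *
st()
rel([.50,.146,.0435],[-130,0,0])
s=imaging.camera('side');cv2.imwrite('pics/s9.png',s);cv2.imwrite('pics/t9.png',imaging.camera('top'))
```

```text
11.75 tcp [0.4999 0.0256 0.2299] rpy [-131.4211   -0.5751   -0.0146] grasp [0.501  0.1418 0.1273] w 0.6505009904116121 F [ 0.2199  0.3901 -2.7411] q [-10.5034  22.7097 -29.2037  49.2022  47.6077  74.3358]
x y z cm -0.08 6.40 5.86  w 0.025 -0.007 0.007 |d| 8.7 rot 1.5
```

View pics/s9.png

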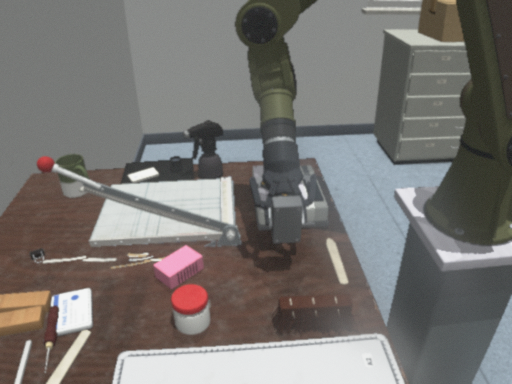

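View pics/t9.png

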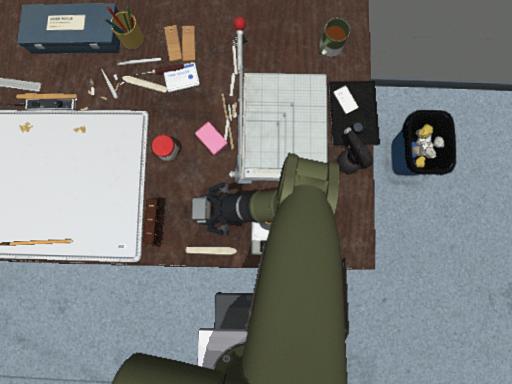

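Request:
send_rows(motion="40 -0.1 1.9 1.5 0.025 0.007 0.007; 40 -0.1 3.6 3.2 0.025 -0.007 0.007; 40 -0.1 5 4.5 0.025 -0.007 0.007; 40 -0.1 5.6 5.1 0.025 -0.007 0.007; 40 -0.1 5.8 5.3 0.025 -0.007 0.007")

```text
time_s: 12.35
eef_pos: [0.4965, 0.0261, 0.1456]
eef_rot: [-130.3, 0.9, -0.1]
ft_force: [0.5, 0.1, -2.4]
width: 0.648
```

Run:
```python
from h import *
st()
rel([.50,.146,.0435],[-130,0,0])
s=imaging.camera('side');crop(s,220,130,350,280,4,'pics/s10.png')
```

```text
12.35 tcp [0.4965 0.0261 0.1456] rpy [-130.2793    0.9248   -0.1001] grasp [0.4951 0.1444 0.0454] w 0.6480859165350347 F [ 0.4888  0.063  -2.3617] q [-10.6979  30.5975 -31.8206  40.6933  48.4148  73.9155]
x y z cm 0.36 0.11 0.25  w 0.005 0.009 -0.013 |d| 0.4 rot 1.0
```

View pics/s10.png

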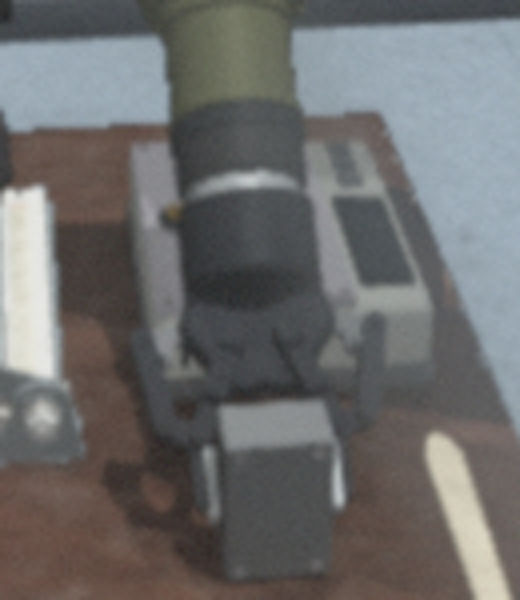

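Request:
send_rows(motion="40 0.3 0 0.0 0.005 0.009 -0.013; 40 0.36 0.05 0.1 0.005 0.009 -0.013; 40 0.36 0.1 0.2 0.005 0.009 -0.013; 40 0.36 0.15 0.25 0.005 0.009 -0.013; 40 0.36 0.15 0.25 0.005 0.009 -0.013")

```text
time_s: 12.9
eef_pos: [0.5002, 0.0269, 0.1431]
eef_rot: [-130.0, -0.0, -0.0]
ft_force: [-0.8, 0.2, -2.3]
width: 0.647
```

Run:
```python
from h import *
st()
rel([.50,.146,.0415],[-130,0,0])
```

```text
12.9 tcp [0.5002 0.0269 0.1431] rpy [-129.9802   -0.0177   -0.0247] grasp [0.5002 0.1457 0.0435] w 0.6472990919142603 F [-0.7957  0.1571 -2.3259] q [-10.623   30.8836 -31.8349  39.6364  48.8711  73.7625]
x y z cm -0.02 0.13 0.15  w -0.000 -0.001 -0.000 |d| 0.2 rot 0.0
```

Request:
send_rows(motion="40 0 0.04 0.05 0 0 0; 40 0 0.08 0.1 0 0 0; 40 0 0.12 0.15 0 0 0; 40 0 0.16 0.2 0 0 0; 40 0 0.16 0.2 0 0 0")

```text
time_s: 13.4
eef_pos: [0.5003, 0.0274, 0.1415]
eef_rot: [-129.9, -0.0, -0.1]
ft_force: [-3.0, -3.5, 8.6]
width: 0.649
```

Contact is made. Open, then back away along the tool.

Request:
send_rows(motion="70 0 0 -0.05 0 0 0; 85 0 0 -0.05 0 0 0; 100 0 0 -0.05 0 0 0; 100 0 0 -0.05 0 0 0; 100 0 0 -0.05 0 0 0")

```text
time_s: 13.9
eef_pos: [0.5003, 0.027, 0.1417]
eef_rot: [-129.8, -0.0, -0.1]
ft_force: [-0.9, -0.2, -0.1]
width: 1.001
```

Request:
send_rows(motion="100 0 0 -1 0 0 0; 100 0 0 -3 0 0 0; 100 0 0 -6 0 0 0; 100 0 0 -9 0 0 0; 100 0 -3 -12 0 0 0")

```text
time_s: 14.4
eef_pos: [0.4993, -0.0474, 0.2404]
eef_rot: [-129.8, 0.2, -0.2]
ft_force: [1.2, -0.7, 0.9]
width: 1.001
```

Run:
```python
from h import *
st()
cv2.imwrite('pics/s11f.png',imaging.camera('side'));cv2.imwrite('pics/t11f.png',imaging.camera('top'))
crop(cv2.imread('pics/s11f.png'),220,130,350,280,4,'pics/s11.png')
crop(cv2.imread('pics/t11f.png'),160,160,290,260,5,'pics/t11.png')
rel([.50,.15,.25],[180,0,0])
rel([.50,.17,.20],[130,0,0])
```

```text
14.4 tcp [ 0.4993 -0.0474  0.2404] rpy [-129.8316    0.2306   -0.181 ] grasp [0.4993 0.0716 0.1411] w 1.0006689253310457 F [ 1.1917 -0.734   0.9067] q [-18.6334  26.2392 -23.2657  61.4664  46.6883  62.5217]
x y z cm -0.17 -24.86 4.93  w -0.875 -0.008 -0.001 |d| 25.3 rot 50.1
x y z cm -0.29 -25.67 22.33  w -1.748 -0.008 -0.004 |d| 34.0 rot 100.1
```

View pics/s11.png

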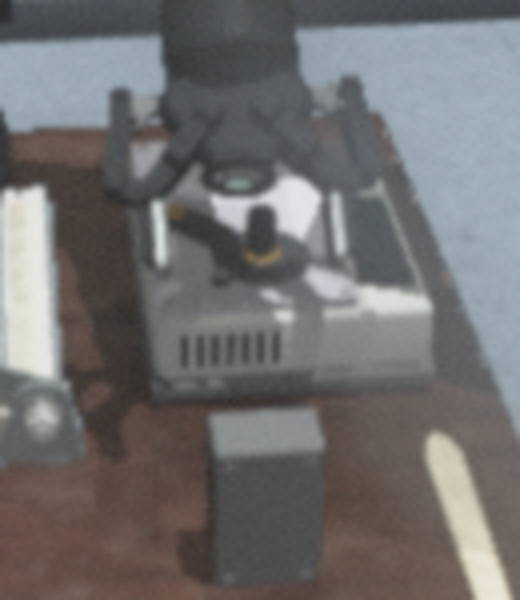

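View pics/t11.png

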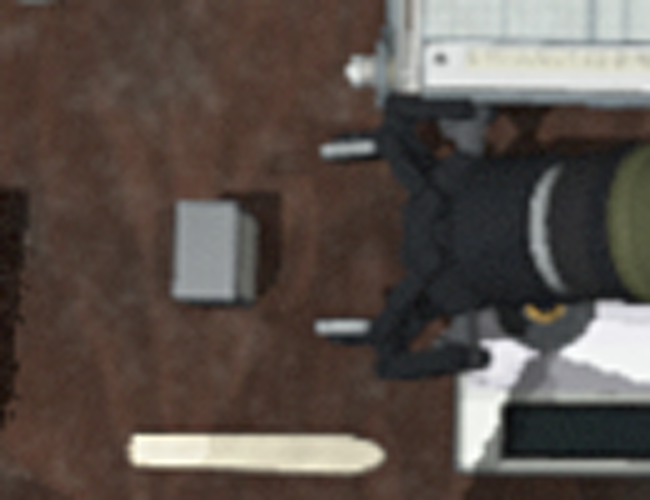

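The block stands steadily on its end; its top spans about (172–240, 199–299) in the top crop. Now compute its centre.

Run:
```python
from h import *
np.set_printoptions(precision=4,suppress=True)
c=lambda p:(np.array(p,float)+.5)/5-.5+[160,160]
B=back('top',c([(176,200),(239,199),(235,299),(172,297)]),.09);print(B,B.mean(0))
cs=lambda p:(np.array(p,float)+.5)/4-.5+[220,130]
B=back('side',cs([(206,415),(318,408),(325,452),(213,458)]),.09);print(B,B.mean(0))
```

```text
[[0.5298 0.1686 0.09  ]
 [0.531  0.1329 0.09  ]
 [0.4745 0.1333 0.09  ]
 [0.4749 0.1688 0.09  ]] [0.5025 0.1509 0.09  ]
[[0.5287 0.1327 0.09  ]
 [0.4709 0.1326 0.09  ]
 [0.4733 0.1691 0.09  ]
 [0.529  0.1682 0.09  ]] [0.5005 0.1507 0.09  ]
```

Request:
send_rows(motion="100 0 -4 -3 -0.1 0 0; 100 0 -9 -4 -0.25 0 0; 100 0 -14 -3 -0.4 0 0; 100 0 -19 0 -0.55 0 0; 100 0 -23 3 -0.7 0 0")

```text
time_s: 15.0
eef_pos: [0.5017, 0.1117, 0.4024]
eef_rot: [-170.2, -0.8, -0.3]
ft_force: [0.6, 1.0, -0.4]
width: 0.997
```

Run:
```python
from h import *
st()
rel([.5015,.154,.19],[135,0,0])
```

```text
15.0 tcp [0.5017 0.1117 0.4024] rpy [-170.2408   -0.7759   -0.339 ] grasp [0.5039 0.138  0.2497] w 0.9974690336679979 F [ 0.5674  0.9782 -0.385 ] q [  9.6652   7.4296 -16.6107  63.4849   9.4747 100.1431]
x y z cm -0.25 -13.22 12.70  w -0.956 -0.012 -0.010 |d| 18.3 rot 54.8
```

Request:
send_rows(motion="100 0 -4 0.5 -0.14 0 0; 100 -0.1 -7 1.5 -0.28 0 0; 100 -0.2 -10 3.5 -0.42 0 0; 100 -0.25 -12 6 -0.57 0 0; 100 -0.25 -13 9 -0.72 -0.012 -0.01")

```text
time_s: 15.5
eef_pos: [0.5008, 0.2578, 0.3362]
eef_rot: [148.4, -0.2, 0.3]
ft_force: [0.1, -0.2, -0.3]
width: 0.996
```

Run:
```python
from h import *
st()
rel([.5015,.154,.15],[135,0,0])
```

```text
15.5 tcp [0.5008 0.2578 0.3362] rpy [148.3762  -0.2493   0.2606] grasp [0.5018 0.1765 0.2042] w 0.9958292278193267 F [ 0.0994 -0.1792 -0.2769] q [ 34.251   25.9891  -4.2201  78.6021 -25.901  128.424 ]
x y z cm 0.04 -4.51 6.22  w -0.233 -0.006 0.001 |d| 7.7 rot 13.4
```

Request:
send_rows(motion="100 0 -1 1.2 -0.08 0 0; 100 0 -2 2.4 -0.16 -0.006 0; 100 0 -3 3.7 -0.233 -0.006 0; 100 0 -4 5 -0.233 -0.006 0; 100 0 -4.5 6.2 -0.233 -0.006 0")

```text
time_s: 16.0
eef_pos: [0.5009, 0.2641, 0.2577]
eef_rot: [135.1, 0.1, 0.1]
ft_force: [0.8, 0.5, 0.5]
width: 1.0
```

Run:
```python
from h import *
st()
rel([.5015,.154,.07],[135,0,0])
rel([.5015,.154,.047],[135,0,0])
cv2.imwrite('pics/s12f.png',imaging.camera('side'));cv2.imwrite('pics/t12f.png',imaging.camera('top'))
crop(cv2.imread('pics/t12f.png'),130,140,250,260,5,'pics/t12.png')
```

```text
16.0 tcp [0.5009 0.2641 0.2577] rpy [135.1014   0.0818   0.0843] grasp [0.501  0.1547 0.1479] w 0.99969471083905 F [0.7875 0.4714 0.457 ] q [ 36.8377  35.9309  -3.6575  81.2658 -34.398  136.484 ]
x y z cm 0.07 -5.48 5.57  w -0.002 -0.000 0.002 |d| 7.8 rot 0.2
x y z cm 0.07 -7.10 7.20  w -0.002 -0.000 0.002 |d| 10.1 rot 0.2
```

View pics/s12f.png

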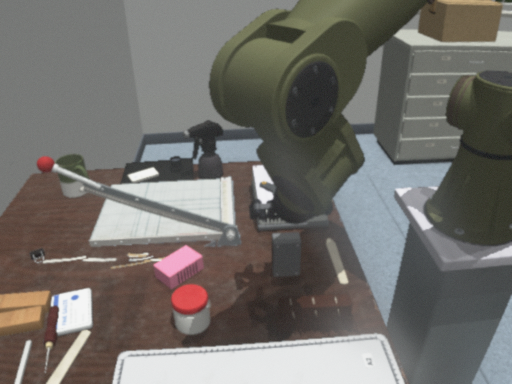

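View pics/t12.png

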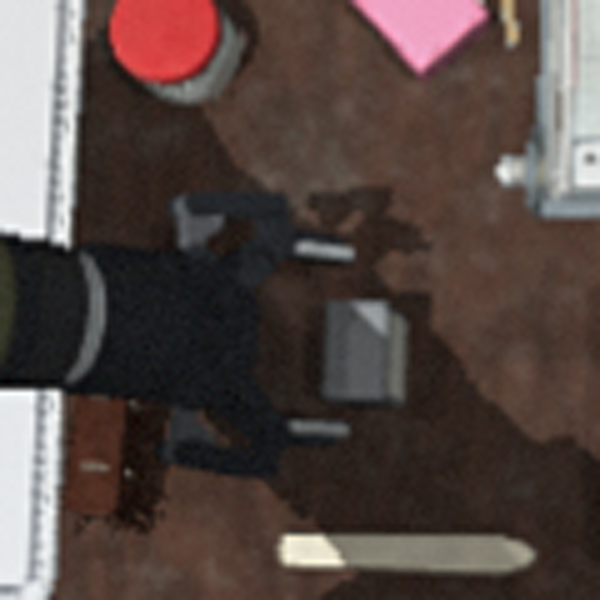

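Request:
send_rows(motion="100 0.1 -1 1 0 0 0; 100 0.1 -2.2 2.2 0 0 0; 100 0.1 -3.4 3.4 0 0 0; 100 0.1 -4.5 4.6 0 0 0; 100 0.1 -5 5 0 0 0")

```text
time_s: 16.6
eef_pos: [0.5011, 0.2624, 0.1856]
eef_rot: [135.0, 0.2, -0.0]
ft_force: [-0.8, 0.4, -0.5]
width: 0.998
```

Run:
```python
from h import *
st()
rel([.5015,.154,.047],[135,0,0])
```

```text
16.6 tcp [0.5011 0.2624 0.1856] rpy [135.0028   0.2011  -0.0231] grasp [0.5007 0.1528 0.076 ] w 0.9983974746591752 F [-0.8292  0.392  -0.4879] q [ 36.692   40.3255  -6.6068  74.0566 -34.4243 136.4487]
x y z cm 0.05 -2.14 1.97  w -0.000 0.003 0.002 |d| 2.9 rot 0.2
```

Request:
send_rows(motion="100 0.05 -0.7 0.6 0 0 0; 100 0.05 -1.4 1.3 0 0 0; 100 0.05 -2 1.9 0 0 0; 100 0.05 -2.15 1.95 0 0 0; 100 0.05 -2.15 1.95 0 0 0")

```text
time_s: 17.1
eef_pos: [0.5015, 0.2639, 0.1564]
eef_rot: [135.0, 0.2, -0.0]
ft_force: [-0.0, -0.4, 0.8]
width: 1.001
```

Run:
```python
from h import *
st()
rel([.5015,.154,.047],[135,0,0])
cv2.imwrite('pics/t13f.png',imaging.camera('top'))
crop(cv2.imread('pics/t13f.png'),130,140,250,260,5,'pics/t13.png')
```

```text
17.1 tcp [0.5015 0.2639 0.1564] rpy [134.9858   0.2192  -0.0154] grasp [0.5011 0.1542 0.0468] w 1.0005076602355052 F [-0.0069 -0.4008  0.8457] q [ 36.7818  42.4509  -7.1878  71.4239 -34.3845 136.5356]
x y z cm -0.00 0.03 0.01  w 0.000 0.003 0.003 |d| 0.0 rot 0.2
```

View pics/t13.png

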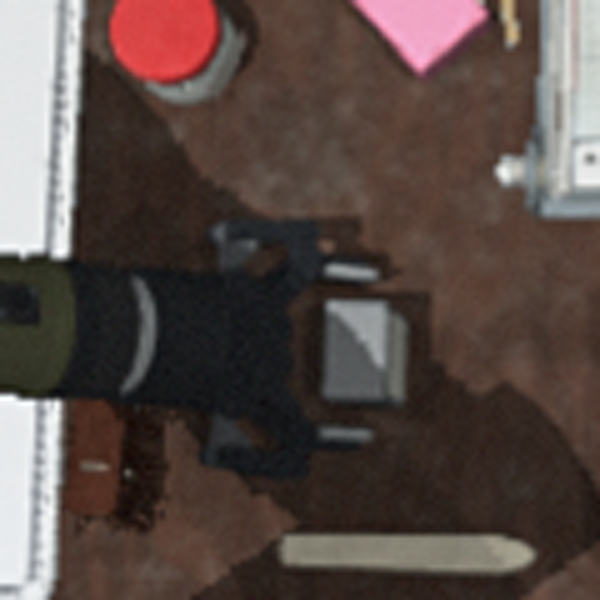

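The fingers straddle the standing block evenly, at (345,272) and (345,434). Close, then lift.

Request:
send_rows(motion="75 0 0 0 0 0 0; 55 0 0 0 0 0 0; 40 0 0 0 0 0 0; 40 0 0 0 0 0 0; 40 0 0 0 0 0 0")

```text
time_s: 17.65
eef_pos: [0.5018, 0.2641, 0.1574]
eef_rot: [135.0, 0.1, 0.0]
ft_force: [-1.3, 1.6, 6.2]
width: 0.651
```

Run:
```python
from h import *
st()
rel([.5,.154,.18],[135,0,0])
```

```text
17.65 tcp [0.5018 0.2641 0.1574] rpy [135.0099   0.149    0.0086] grasp [0.5015 0.1546 0.0478] w 0.6508922680118626 F [-1.3041  1.5697  6.2027] q [ 36.7942  42.3806  -7.1493  71.4633 -34.4099 136.5379]
x y z cm -0.21 9.39 -9.31  w -0.000 0.002 0.002 |d| 13.2 rot 0.1
```

Request:
send_rows(motion="40 0 1.5 -1.5 0 0 0; 40 0 4 -4 0 0 0; 40 0 6.5 -6.5 0 0 0; 40 0 9 -9 0 0 0; 40 0 11.5 -10.5 0.12 0 0")

```text
time_s: 18.15
eef_pos: [0.5018, 0.258, 0.3124]
eef_rot: [141.9, 0.4, 0.1]
ft_force: [0.5, -0.1, -3.0]
width: 0.653
```

Run:
```python
from h import *
st()
rel([.49,.05,.23],[180,0,0])
rel([.4775,-.148,.20],[-135,0,0])
cv2.imwrite('pics/s14.png',imaging.camera('side'))
```

```text
18.15 tcp [0.5018 0.258  0.3124] rpy [141.9048   0.3753   0.108 ] grasp [0.5012 0.1624 0.1904] w 0.6533379412207129 F [ 0.4856 -0.103  -3.0294] q [ 35.2595  29.9413  -3.3091  81.2971 -30.0984 131.7172]
x y z cm -1.27 20.84 7.12  w 0.665 0.006 0.004 |d| 22.1 rot 38.1
x y z cm -2.52 40.39 32.04  w 1.450 0.007 0.002 |d| 51.6 rot 83.1
```

View pics/s14.png

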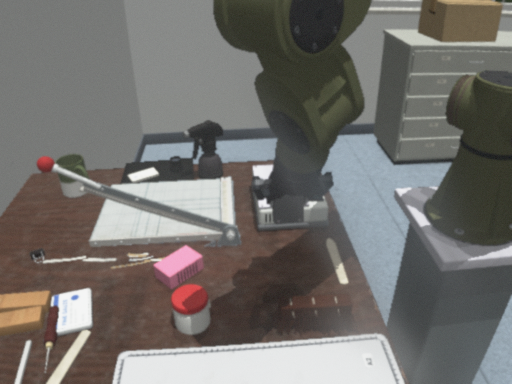

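Request:
send_rows(motion="40 -0.2 4 0 0.14 0 0; 40 -0.5 8 1 0.28 0 0; 40 -0.8 13 2.5 0.42 0 0; 40 -1.1 17 5 0.56 0 0; 40 -1.3 21 7.2 0.665 0 0")

```text
time_s: 18.7
eef_pos: [0.4896, 0.0446, 0.39]
eef_rot: [-179.1, -0.4, 0.0]
ft_force: [0.5, -0.7, -2.3]
width: 0.648
```

Run:
```python
from h import *
st()
rel([.4775,-.09,.20],[-155,0,0])
rel([.4775,-.148,.18],[-135,0,0])
```

```text
18.7 tcp [0.4896 0.0446 0.39  ] rpy [-179.0577   -0.3905    0.0484] grasp [0.4907 0.0472 0.235 ] w 0.6484369565157946 F [ 0.4874 -0.7458 -2.2885] q [  4.9184   6.4728 -19.0415  64.0166   0.9058  94.8705]
x y z cm -1.26 20.09 4.61  w 0.420 -0.006 0.002 |d| 20.7 rot 24.1
x y z cm -1.30 30.38 9.53  w 0.769 -0.006 0.004 |d| 31.9 rot 44.1
```

Request:
send_rows(motion="40 -0.3 4 0.2 0.08 0 0; 40 -0.6 8.5 0.8 0.17 0 0; 40 -0.9 13 1.8 0.26 0 0; 40 -1.2 17.5 3 0.36 0 0; 40 -1.3 22 4.5 0.47 0 0")

```text
time_s: 19.2
eef_pos: [0.4763, -0.1765, 0.3413]
eef_rot: [-152.0, -0.5, -0.0]
ft_force: [0.5, 0.6, -2.5]
width: 0.651
```

Run:
```python
from h import *
st()
rel([.4775,-.148,.16],[-135,0,0])
```

```text
19.2 tcp [ 0.4763 -0.1765  0.3413] rpy [-151.9676   -0.5037   -0.0029] grasp [ 0.4775 -0.1036  0.2045] w 0.6506862097447245 F [ 0.4909  0.6084 -2.453 ] q [-27.7988  17.3212 -15.0484  71.1543  24.7943  59.0925]
x y z cm 0.05 10.53 2.51  w 0.296 -0.007 0.005 |d| 10.8 rot 17.0
```

Request:
send_rows(motion="40 0 2.5 0.2 0.07 0 0; 40 0 5 0.7 0.14 -0.003 0; 40 0 7.5 1.3 0.22 -0.007 0.005; 40 0 9.5 2 0.296 -0.007 0.005; 40 0 10.5 2.5 0.296 -0.007 0.005")

```text
time_s: 19.7
eef_pos: [0.476, -0.2589, 0.2665]
eef_rot: [-134.9, 0.3, -0.1]
ft_force: [-0.6, -0.2, -2.0]
width: 0.648
```

Run:
```python
from h import *
st()
rel([.4775,-.1483,.105],[-135,0,0])
rel([.4775,-.1483,.0926],[-135,0,0])
cv2.imwrite('pics/s15f.png',imaging.camera('side'));cv2.imwrite('pics/t15f.png',imaging.camera('top'))
crop(cv2.imread('pics/s15f.png'),220,70,360,230,4,'pics/s15.png')
crop(cv2.imread('pics/t15f.png'),230,160,360,270,5,'pics/t15.png')
```

```text
19.7 tcp [ 0.476  -0.2589  0.2665] rpy [-134.8542    0.2921   -0.1061] grasp [ 0.4757 -0.149   0.1572] w 0.6476242714899966 F [-0.5702 -0.1816 -1.9616] q [-37.8744  33.5786  -6.7609  81.4442  33.9302  42.4255]
x y z cm 0.17 3.61 3.73  w -0.003 0.002 -0.005 |d| 5.2 rot 0.3
x y z cm 0.18 4.49 4.60  w -0.003 0.002 -0.005 |d| 6.4 rot 0.3
```

View pics/s15.png

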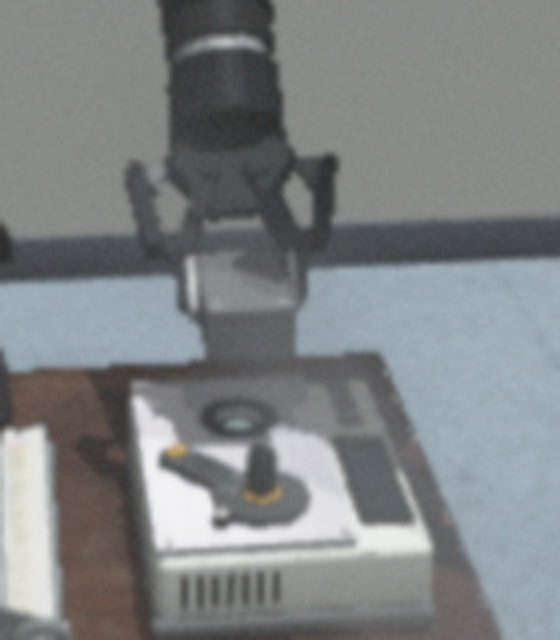

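View pics/t15.png

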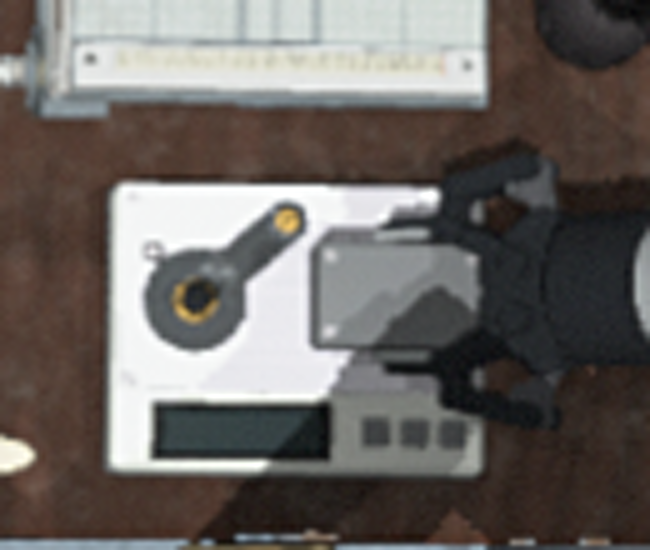

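Run:
```python
from h import *
np.set_printoptions(precision=4,suppress=True)
c=np.array([.4757,-.1462,.1536])
for dz in(.018,-.018):
  for d in [(.028,.045),(-.028,.045),(.028,-.045),(-.028,-.045)]:
    P=c+[d[0],d[1],dz]
    print(dz,d,'top',(proj('top',P)[0]-[230,160]+.5)*5-.5,'side',(proj('side',P)[0]-[220,70]+.5)*4-.5)
print(back('top',(np.array([(315,233),(311,347),(482,240),(478,352)])+.5)/5-.5+[230,160],.1716))
```

```text
0.018 (0.028, 0.045) top [317.1097 242.3586] side [205.4777 310.9783]
0.018 (-0.028, 0.045) top [316.3518 350.1967] side [297.6492 306.6121]
0.018 (0.028, -0.045) top [489.4175 245.3677] side [190.3936 251.5343]
0.018 (-0.028, -0.045) top [489.7475 353.0819] side [276.2493 247.6546]
-0.018 (0.028, 0.045) top [310.6105 248.0586] side [205.4148 364.2711]
-0.018 (-0.028, 0.045) top [309.8362 352.2121] side [296.0284 359.7755]
-0.018 (0.028, -0.045) top [477.0509 250.9621] side [190.5881 302.0746]
-0.018 (-0.028, -0.045) top [477.2892 355.0059] side [275.1113 298.0797]
[[ 0.5086 -0.1001  0.1716]
 [ 0.4493 -0.0984  0.1716]
 [ 0.5064 -0.1873  0.1716]
 [ 0.4482 -0.1851  0.1716]]
```

Request:
send_rows(motion="40 0.05 1 1 0 0.002 -0.003; 40 0.08 2 2 0 0.002 -0.003; 40 0.08 3 3 0 0.002 -0.003; 40 0.08 3.8 3.8 0 0.002 -0.003; 40 0.08 4.1 4.3 0 0.002 -0.003")

```text
time_s: 20.3
eef_pos: [0.4769, -0.2561, 0.2073]
eef_rot: [-135.0, 0.0, 0.0]
ft_force: [0.2, 1.1, -2.3]
width: 0.649
```

Run:
```python
from h import *
st()
rel([.4765,-.149,.0926],[-135,0,0])
cv2.imwrite('pics/s16f.png',imaging.camera('side'));cv2.imwrite('pics/t16f.png',imaging.camera('top'))
crop(cv2.imread('pics/s16f.png'),240,120,340,220,6,'pics/s16.png')
crop(cv2.imread('pics/t16f.png'),230,160,360,270,5,'pics/t16.png')
```

```text
20.3 tcp [ 0.4769 -0.2561  0.2073] rpy [-135.0189    0.0195    0.0162] grasp [ 0.4768 -0.1465  0.0976] w 0.6488257320178802 F [ 0.1692  1.0537 -2.2722] q [-37.6064  36.9372  -9.6828  74.7767  34.0372  42.5516]
x y z cm -0.04 0.54 0.18  w 0.000 0.000 -0.000 |d| 0.6 rot 0.0
```

View pics/s16.png

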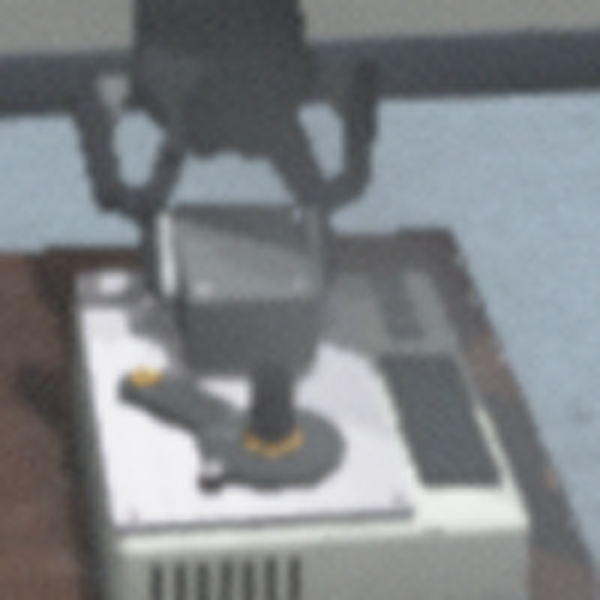

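View pics/t16.png

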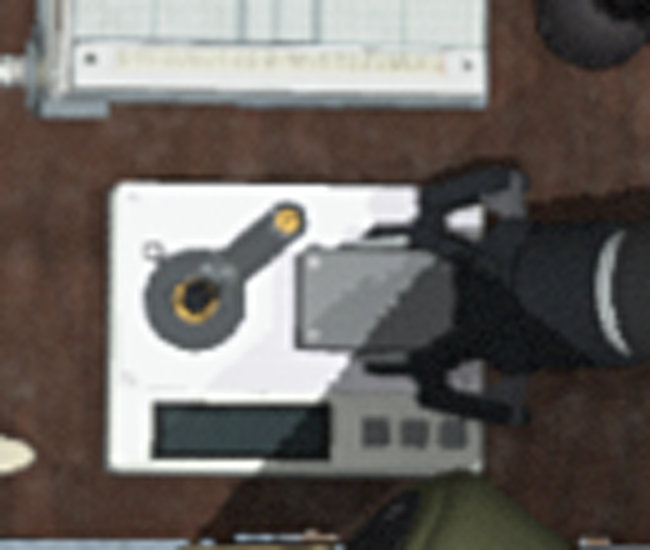

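Run:
```python
from h import *
np.set_printoptions(precision=4,suppress=True)
im=cv2.imread('pics/t16f.png')
print(back('top',(np.array([(297,248),(295,349)])+.5)/5-.5+[230,160],.112))
cv2.imwrite('pics/t16z.png',cv2.resize(im[200:240,280:330],None,fx=12,fy=12,interpolation=cv2.INTER_CUBIC))
c=np.array([.4768,-.1437,.094])
for d in [(.028,.045),(-.028,.045),(.028,-.045),(-.028,-.045)]:
    P=c+[d[0],d[1],.018]
    print(d,'top',(proj('top',P)[0]-[230,160]+.5)*5-.5,(proj('top',P)[0]-[280,200]+.5)*12-.5)
    P=c+[d[0],d[1],-.018];print(' side bot',(proj('side',P)[0]-[240,120]+.5)*6-.5,'side top',(proj('side',P+[0,0,.036])[0]-[240,120]+.5)*6-.5)
```

```text
[[ 0.5056 -0.0959  0.112 ]
 [ 0.45   -0.0953  0.112 ]]
(0.028, 0.045) top [302.0711 249.5186] [125.6705 119.5447]
 side bot [186.2049 376.3161] side top [186.2988 300.6152]
(-0.028, 0.045) top [301.2627 351.3687] [123.7304 363.9848]
 side bot [318.6372 369.2736] side top [320.9997 293.7302]
(0.028, -0.045) top [464.8739 252.3614] [516.3974 126.3673]
 side bot [164.6814 276.5809] side top [164.4019 204.4238]
(-0.028, -0.045) top [465.0342 354.1128] [516.782  370.5708]
 side bot [288.4772 270.3186] side top [290.146  198.3053]
```

View pics/t16z.png

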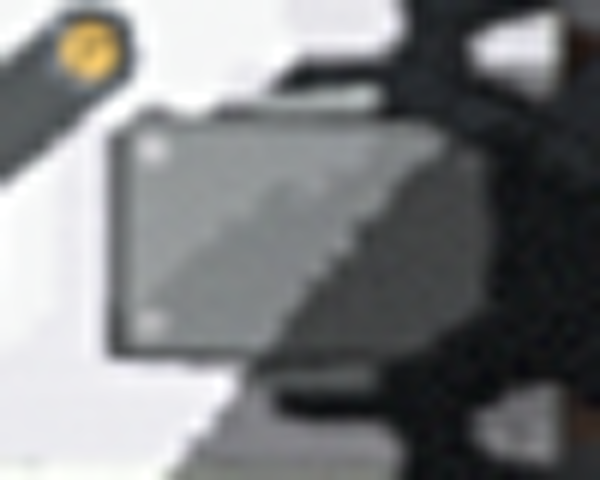

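Request:
send_rows(motion="40 -0.1 0.12 -0.12 0 0 0; 40 -0.1 0.2 -0.04 0 0 0; 40 -0.1 0.28 0.04 0 0 0; 40 -0.1 0.34 0.1 0 0 0; 40 -0.1 0.37 0.13 0 0 0")

```text
time_s: 20.9
eef_pos: [0.4759, -0.2578, 0.204]
eef_rot: [-135.0, 0.0, 0.0]
ft_force: [0.0, 0.5, -1.3]
width: 0.646
```

Run:
```python
from h import *
st()
rel([.4757,-.1482,.0926],[-135,0,0])
```

```text
20.9 tcp [ 0.4759 -0.2578  0.204 ] rpy [-134.99      0.032     0.0055] grasp [ 0.4758 -0.1482  0.0944] w 0.6462182234520484 F [ 0.0479  0.4961 -1.3495] q [-37.8005  37.2134  -9.7201  74.6015  33.9545  42.3535]
x y z cm -0.02 0.13 0.13  w -0.000 0.000 -0.000 |d| 0.2 rot 0.0
```

Request:
send_rows(motion="40 0 0.03 0.03 0 0 0; 40 0 0.06 0.06 0 0 0; 40 0 0.09 0.09 0 0 0; 40 0 0.11 0.11 0 0 0; 40 0 0.11 0.11 0 0 0")

```text
time_s: 21.4
eef_pos: [0.4758, -0.2579, 0.2034]
eef_rot: [-135.0, 0.0, -0.0]
ft_force: [-1.9, -1.2, 6.6]
width: 0.647
```

Request:
send_rows(motion="68 0 0 0 0 0 0; 75 0 0 0 0 0 0; 90 0 0 0 0 0 0; 100 0 0 0 0 0 0; 100 0 0 0 0 0 0")

```text
time_s: 21.9
eef_pos: [0.4758, -0.2578, 0.2033]
eef_rot: [-135.0, 0.0, -0.0]
ft_force: [0.7, -0.4, -0.4]
width: 1.002
```

Request:
send_rows(motion="100 0 0 -1 0 0 0; 100 0 0 -3 0 0 0; 100 0 0 -6 0 0 0; 100 0 0 -9 0 0 0; 100 0 -4 -13 0 0 0")

```text
time_s: 22.4
eef_pos: [0.4749, -0.3236, 0.315]
eef_rot: [-134.8, 0.2, -0.1]
ft_force: [-0.1, -0.9, -1.1]
width: 1.002
```

Run:
```python
from h import *
st()
cv2.imwrite('pics/s17f.png',imaging.camera('side'));cv2.imwrite('pics/t17f.png',imaging.camera('top'))
crop(cv2.imread('pics/s17f.png'),240,120,340,220,6,'pics/s17.png')
crop(cv2.imread('pics/t17f.png'),240,180,340,260,8,'pics/t17.png')
```

```text
22.4 tcp [ 0.4749 -0.3236  0.315 ] rpy [-134.8341    0.2315   -0.1218] grasp [ 0.4747 -0.2137  0.2057] w 1.002002071633912 F [-0.124  -0.9424 -1.0976] q [-42.4922  35.8699   3.7301  92.1082  31.4667  37.8046]
```

View pics/s17.png

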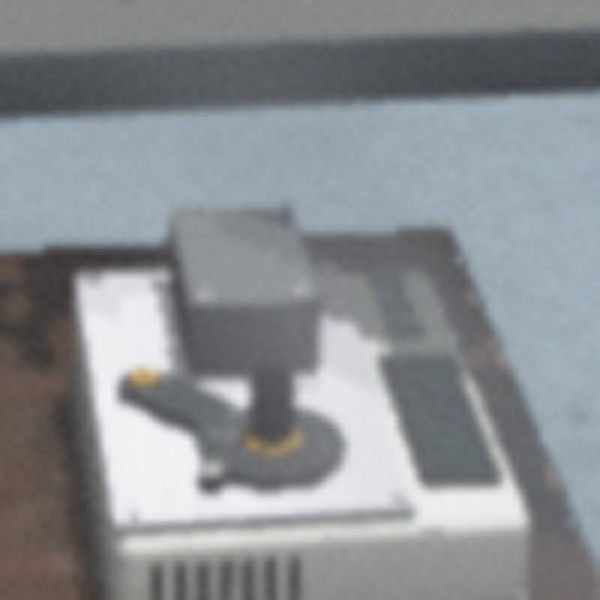

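View pics/t17.png

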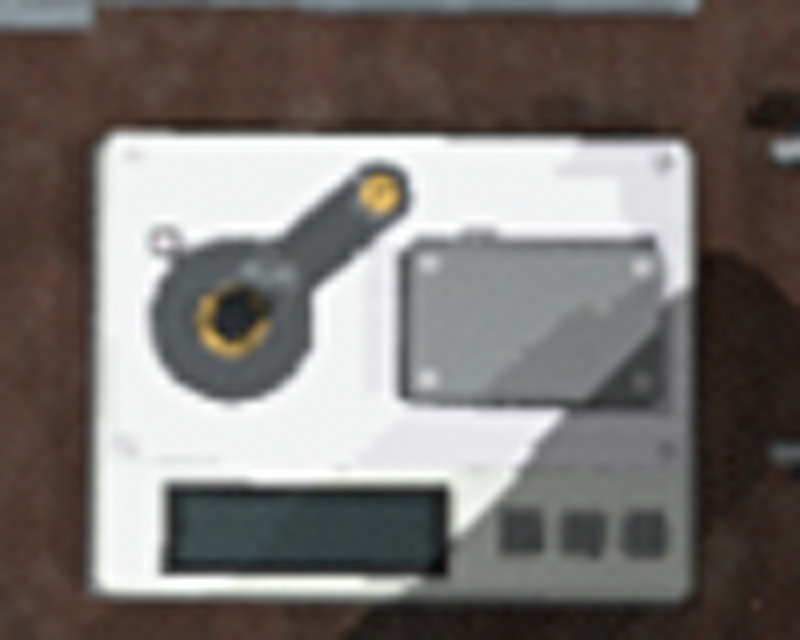

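Run:
```python
from h import *
np.set_printoptions(precision=4,suppress=True)
c=lambda p:(np.array(p,float)+.5)/8-.5+[240,180]
S=back('top',c([(428,262),(642,267),(640,381),(427,377)]),.107);print(S,S.mean(0))
for cc in [(.4786,-.1449),(.4786,-.1429),(.4756,-.1453)]:
  pts=np.array([[cc[0]+a,cc[1]+b,z] for z in(.071,.107) for a in(.028,-.028) for b in(.045,-.045)])
  p=(proj('top',pts)-[240,180]+.5)*8-.5;print(cc,p.min(0),p.max(0))
t=cv2.imread('pics/t17f.png')
# ring/meter frame from this picture: deck corners
for fn,bx in(('side',(.4756,-.1453)),):
  pts=np.array([[bx[0]+a,bx[1]+b,z] for z in(.071,.107) for a in(.028,-.028) for b in(.045,-.045)])
  print((proj('side',pts)-[240,120]+.5)*6-.5)
```

```text
[[ 0.4976 -0.1076  0.107 ]
 [ 0.4971 -0.1819  0.107 ]
 [ 0.4577 -0.1811  0.107 ]
 [ 0.4579 -0.1076  0.107 ]] [ 0.4776 -0.1446  0.107 ]
(0.4786, -0.1449) [395.4454 235.5882] [665.308  405.1053]
(0.4786, -0.1429) [389.8292 235.4861] [659.5254 405.0139]
(0.4756, -0.1453) [396.497  244.2475] [666.4734 413.5707]
[[188.6209 384.5717]
 [167.0148 284.6306]
 [320.5568 377.5262]
 [290.3809 278.3649]
 [188.7584 309.2929]
 [166.7748 212.8451]
 [322.949  302.403 ]
 [292.0784 206.7216]]
```

View pics/t17f.png

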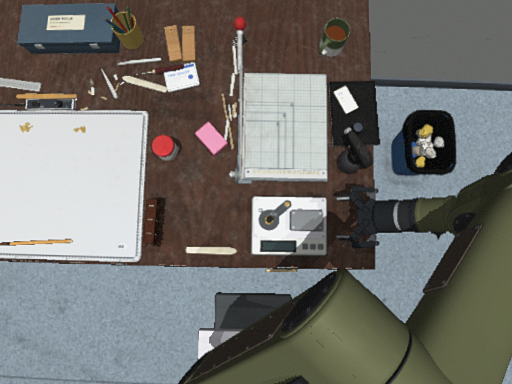

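View pics/s17f.png

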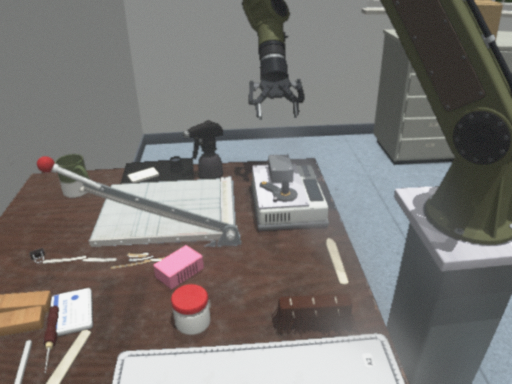

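The bystanders are where they were in the first pictures, the block lies on the port, and the gripper is clear of everything. I'll hold still for half a second, then hand in.

Request:
send_rows(motion="100 0 0 0 0 0 0; 100 0 0 0 0 0 0; 100 0 0 0 0 0 0; 100 0 0 0 0 0 0; 100 0 0 0 0 0 0")

```text
time_s: 23.0
eef_pos: [0.4766, -0.3231, 0.3223]
eef_rot: [-135.1, -0.3, -0.1]
ft_force: [0.1, 0.6, -0.3]
width: 0.998
```

Run:
```python
from h import *
st();print(ticket.job_done())
```

```text
23.0 tcp [ 0.4766 -0.3231  0.3223] rpy [-135.1394   -0.285    -0.1234] grasp [ 0.4774 -0.2138  0.2124] w 0.9979080986421105 F [ 0.1231  0.6193 -0.2674] q [-42.3824  35.3634   4.047   92.3292  31.6302  37.8333]
the job is handed in; nothing more can be done
None
```

I handed the job in at 23.0 s: the dust cover is open against its stop and the white reference block lies white face down on the port.

- **Cover:** I swung it by its knob until the push force rose to about 14 N. The top picture shows it touching the stop post.
- **Turning the block:** I turned it over in two quarter turns, standing it on its end in between to change the grip.
- **Placing:** I lowered it until the wrist felt about 7 N, then let go and backed away.

**Last checks:**
- In the top camera the block's centre is within about 1 mm of where the port was measured.
- The block looks level in both views.
- The bystanders and the pink look-alike are where they were at the start.
- The gripper is clear of everything.

**What disagreed:** the cameras and the arm differed by 2–4 mm on absolute position. I centred the block by comparing it with the port in the top camera, which agreed with where the knob met its stop. Contact also came about 1 mm higher than I had calculated. The side view of the block on the port sat 1–2 pixels off the calibration's prediction, over the whole block, so I put that down to camera error.

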